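# Load the flask imager and close it up

### The job

Get the flask imager ready for a run: draw the tray all the way out, lift the aluminium calibration block off it and park it inside the rim of its rubber pad, then lay every culture flask on the table flat in a nest of its own in the tray, cap in the nest's cap gap. Then push the tray fully home into the bay again (it binds unless pushed on its centre line), after that shut the bay's lid completely, and last swing the clamp lever all the way down over the lid. Leave the tip box, bottle and beaker where they stand.

Things in the scene. Friction and masses are not known exactly. Their poses are not given: they have to be found in the camera images.
- imager: Flask imager, fixed low white machine, 240 (x) x 400 mm (y), yaw varies. Origin on the table under its middle. Its -y half is a bay with walls on three sides (tops 70 mm above the table, 214 mm between side walls), open to +y and, under the lid, above; the aluminium tray starts there and slides out over the open +y half. Other entries speak in its x, y axes.
- flask_1_mid (a point): Centre, half-way up, of the body of capped culture flask 1: clear box 58 (x) x 46 (y) x 30 mm high, about 60 g, lying flat on the table; its white round cap (23 mm across) sticks out 26 mm from the -x end at mid height, so it reaches 29 mm to +x and 55 mm to -x. Grasp across the 46 mm. May be absent (two to four are there).
- flask_1_cap (a point): Centre of the cap of flask 1, 45 mm in -x of its centre.
- flask_2_mid (a point): Centre, half-way up, of the body of capped culture flask 2: clear box 58 (x) x 46 (y) x 30 mm high, about 60 g, lying flat on the table; its white round cap (23 mm across) sticks out 26 mm from the -x end at mid height, so it reaches 29 mm to +x and 55 mm to -x. Grasp across the 46 mm. May be absent (two to four are there).
- flask_2_cap (a point): Centre of the cap of flask 2, 45 mm in -x of its centre.
- flask_3_mid (a point): Centre, half-way up, of the body of capped culture flask 3: clear box 58 (x) x 46 (y) x 30 mm high, about 60 g, lying flat on the table; its white round cap (23 mm across) sticks out 26 mm from the -x end at mid height, so it reaches 29 mm to +x and 55 mm to -x. Grasp across the 46 mm. May be absent (two to four are there).
- flask_3_cap (a point): Centre of the cap of flask 3, 45 mm in -x of its centre.
- flask_4_mid (a point): Centre, half-way up, of the body of capped culture flask 4: clear box 58 (x) x 46 (y) x 30 mm high, about 60 g, lying flat on the table; its white round cap (23 mm across) sticks out 26 mm from the -x end at mid height, so it reaches 29 mm to +x and 55 mm to -x. Grasp across the 46 mm. May be absent (two to four are there).
- flask_4_cap (a point): Centre of the cap of flask 4, 45 mm in -x of its centre.
- block_mid (a point): Centre, half-way up, of the calibration block: plain aluminium block 56 (x) x 44 (y) x 26 mm with a small glass window on top and no cap, about 0.2 kg. It starts lying in nest 4 of the tray, sunk 6 mm between the ribs.
- pad_mid (a point): Middle of the upper face (4 mm above the table) of the block's parking pad: a fixed black rubber mat 110 (x) x 100 (y) mm with a rim 4 mm thick and 9 mm high, on the table among the flasks; the block goes anywhere inside the rim.
- nest_1 (a point): Seat of nest 1 of the tray (bay (-y) column, near (-x) row): the centre of a flask seated there, 15 mm above the deck, which is 35 mm above the table. Nests are 74 mm apart in y, 96 in x. Ribs 6 mm high and 4 thick frame a nest with 2.5 mm play, with a gap for the cap at -x; keep fingers above them. A seated flask has this point's axes, cap to -x. Moves with the tray.
- nest_2 (a point): Seat of nest 2 of the tray (push-plate (+y) column, near (-x) row): the centre of a flask seated there, 15 mm above the deck, which is 35 mm above the table. Nests are 74 mm apart in y, 96 in x. Ribs 6 mm high and 4 thick frame a nest with 2.5 mm play, with a gap for the cap at -x; keep fingers above them. A seated flask has this point's axes, cap to -x. Moves with the tray.
- nest_3 (a point): Seat of nest 3 of the tray (bay (-y) column, far (+x) row): the centre of a flask seated there, 15 mm above the deck, which is 35 mm above the table. Nests are 74 mm apart in y, 96 in x. Ribs 6 mm high and 4 thick frame a nest with 2.5 mm play, with a gap for the cap at -x; keep fingers above them. A seated flask has this point's axes, cap to -x. Moves with the tray.
- nest_4 (a point): Seat of nest 4 of the tray (push-plate (+y) column, far (+x) row): the centre of a flask seated there, 15 mm above the deck, which is 35 mm above the table. Nests are 74 mm apart in y, 96 in x. Ribs 6 mm high and 4 thick frame a nest with 2.5 mm play, with a gap for the cap at -x; keep fingers above them. A seated flask has this point's axes, cap to -x. Moves with the tray.
- thumb_pad (a point): Middle of the outer (+y) face of the black thumb pad (28 wide, 30 high, 6 mm thick) at mid-width of the push plate, upright at the tray's +y end (197 mm wide, 8 thick, top 67 mm above the table; this point 50 mm). It is on the centre line. Push to -y, or pinch pad and plate (14 mm) and pull: 6 N on the line. A push over 20 mm off it skews the tray and wedges it at any force; letting go frees it.
- carriage (a joint): Travel of the tray, m: 0 = fully out, against a stop; 0.190 = fully home in the bay, against its stop (start). Grows along the imager's -y. It stays where it is left.
- lid (a joint): Angle of the bay lid, rad: 0 = shut, lying flat on the bay; 1.57 = upright; up to 1.9. A stiff hinge: it stays where it is left, and takes about 3 to 6 N at its free edge to swing shut.
- lid_hinge (a point): Middle of the lid's hinge line (along x), at the bay's -y end, 70 mm above the table. The lid, a flat grey plate 238 mm wide, 192 from hinge to free edge, 8 thick, opens up and over to -y. This point is on its underside; shut, it reaches from here to +y, its outer face 8 mm above. A black lip 90 wide, 14 deep, 8 mm high stands on the outer face along the free edge.
- clamp (a joint): Angle of the clamp lever, rad: 0 = standing up, leaning 0.18 rad outward (+x); it swings inward, to -x, and at 1.75 lies level over the shut lid (clamped). Stays where it is left; takes about 1 N at its knob.
- clamp_knob (a point): Centre of the black ball knob (22 mm across) at the end of the steel clamp lever, 85 mm from its pivot. The pivot is fixed on the far (+x) side wall of the bay, at (119, -50, 93) mm from the imager's origin in its frame; the lever turns about the imager's y axis.
- tip_box: Bystander: white pipette-tip box with clear top, 87 x 122 x 70 mm. Origin under its centre.
- bottle: Bystander: capped bottle, 70 mm across, 110 mm high. Origin under its centre.
- beaker: Bystander: glass beaker, 70 mm across, 85 mm high. Origin under its centre.
Things that resemble listed ones, but are neither listed nor needed, are in the scene too. What is shaped like the part that bears flask_4_mid but orange or red is not meant.

How it is judged:
On the way, in this order (a step that is already met when the one before it is completed fails the run):
1. the tray is drawn all the way out (value of joint carriage below 0.01 m), for 0.2 s.
2. the block is parked on its pad and every flask present lies seated in a nest (horizontal distance between block_mid and pad_mid below 0.034 m and height (world z) of block_mid below 0.0205 m and ((distance between flask_1_mid and nest_1 below 0.008 m and x of flask_1_cap in the frame of nest_1 below -0.03 m) or (distance between flask_1_mid and nest_2 below 0.008 m and x of flask_1_cap in the frame of nest_2 below -0.03 m) or (distance between flask_1_mid and nest_3 below 0.008 m and x of flask_1_cap in the frame of nest_3 below -0.03 m) or (distance between flask_1_mid and nest_4 below 0.008 m and x of flask_1_cap in the frame of nest_4 below -0.03 m)) and angle between each of flask_1_mid, flask_2_mid, flask_3_mid, flask_4_mid's own z axis and vertical below 0.08 rad and ((distance between flask_2_mid and nest_1 below 0.008 m and x of flask_2_cap in the frame of nest_1 below -0.03 m) or (distance between flask_2_mid and nest_2 below 0.008 m and x of flask_2_cap in the frame of nest_2 below -0.03 m) or (distance between flask_2_mid and nest_3 below 0.008 m and x of flask_2_cap in the frame of nest_3 below -0.03 m) or (distance between flask_2_mid and nest_4 below 0.008 m and x of flask_2_cap in the frame of nest_4 below -0.03 m)) and ((distance between flask_3_mid and nest_1 below 0.008 m and x of flask_3_cap in the frame of nest_1 below -0.03 m) or (distance between flask_3_mid and nest_2 below 0.008 m and x of flask_3_cap in the frame of nest_2 below -0.03 m) or (distance between flask_3_mid and nest_3 below 0.008 m and x of flask_3_cap in the frame of nest_3 below -0.03 m) or (distance between flask_3_mid and nest_4 below 0.008 m and x of flask_3_cap in the frame of nest_4 below -0.03 m)) and ((distance between flask_4_mid and nest_1 below 0.008 m and x of flask_4_cap in the frame of nest_1 below -0.03 m) or (distance between flask_4_mid and nest_2 below 0.008 m and x of flask_4_cap in the frame of nest_2 below -0.03 m) or (distance between flask_4_mid and nest_3 below 0.008 m and x of flask_4_cap in the frame of nest_3 below -0.03 m) or (distance between flask_4_mid and nest_4 below 0.008 m and x of flask_4_cap in the frame of nest_4 below -0.03 m))), for 0.2 s.
3. the loaded tray is fully home in the bay (value of joint carriage above 0.183 m and ((distance between flask_1_mid and nest_1 below 0.008 m and x of flask_1_cap in the frame of nest_1 below -0.03 m) or (distance between flask_1_mid and nest_2 below 0.008 m and x of flask_1_cap in the frame of nest_2 below -0.03 m) or (distance between flask_1_mid and nest_3 below 0.008 m and x of flask_1_cap in the frame of nest_3 below -0.03 m) or (distance between flask_1_mid and nest_4 below 0.008 m and x of flask_1_cap in the frame of nest_4 below -0.03 m)) and angle between each of flask_1_mid, flask_2_mid, flask_3_mid, flask_4_mid's own z axis and vertical below 0.08 rad and ((distance between flask_2_mid and nest_1 below 0.008 m and x of flask_2_cap in the frame of nest_1 below -0.03 m) or (distance between flask_2_mid and nest_2 below 0.008 m and x of flask_2_cap in the frame of nest_2 below -0.03 m) or (distance between flask_2_mid and nest_3 below 0.008 m and x of flask_2_cap in the frame of nest_3 below -0.03 m) or (distance between flask_2_mid and nest_4 below 0.008 m and x of flask_2_cap in the frame of nest_4 below -0.03 m)) and ((distance between flask_3_mid and nest_1 below 0.008 m and x of flask_3_cap in the frame of nest_1 below -0.03 m) or (distance between flask_3_mid and nest_2 below 0.008 m and x of flask_3_cap in the frame of nest_2 below -0.03 m) or (distance between flask_3_mid and nest_3 below 0.008 m and x of flask_3_cap in the frame of nest_3 below -0.03 m) or (distance between flask_3_mid and nest_4 below 0.008 m and x of flask_3_cap in the frame of nest_4 below -0.03 m)) and ((distance between flask_4_mid and nest_1 below 0.008 m and x of flask_4_cap in the frame of nest_1 below -0.03 m) or (distance between flask_4_mid and nest_2 below 0.008 m and x of flask_4_cap in the frame of nest_2 below -0.03 m) or (distance between flask_4_mid and nest_3 below 0.008 m and x of flask_4_cap in the frame of nest_3 below -0.03 m) or (distance between flask_4_mid and nest_4 below 0.008 m and x of flask_4_cap in the frame of nest_4 below -0.03 m))), for 0.2 s.
4. the lid is shut (value of joint lid below 0.06 rad), for 0.2 s.
5. the clamp lever is down (value of joint clamp above 1.62 rad), for 0.2 s.
At the end, for the whole second after the job is handed in: Block on the pad, within 34 mm of its middle; each flask present within 8 mm of a nest's seat, flat, cap on the -x side; tray within 7 mm of fully home; lid within 0.06 rad of shut; clamp within 0.13 rad of fully down; all at rest (all of step 3 and horizontal distance between block_mid and pad_mid below 0.034 m and height (world z) of block_mid below 0.0205 m and value of joint lid below 0.06 rad and value of joint clamp above 1.62 rad and linear speed of each of flask_1, flask_2, flask_3, flask_4, block below 0.02 m/s); the robot touches nothing.
It fails at once if the tip box is displaced by more than 40 mm (distance of tip_box from where it was at the start of the episode above 0.04 m).
It fails at once if the bottle is displaced by more than 40 mm (distance of bottle from where it was at the start of the episode above 0.04 m).
It fails at once if the beaker is displaced by more than 40 mm (distance of beaker from where it was at the start of the episode above 0.04 m).
Of flask_1, flask_2, flask_3, flask_4 only 2 to 4 are there at a start; the rules pass over those that are not, and their reading is None.
At some moment in a run one of flask_1, flask_2, flask_3, flask_4, block may be knocked a few centimetres aside while the robot is not near it.
Once in a run the grip may slacken for a moment while it holds something.
It also fails if it takes over 208 s, if anything falls off the work surface, if the arm or the gripper's body presses on something with over 40 N, if the wrist force passes 120 N, or if a joint passes its speed limit or range.

### The arm

A 7-joint arm with a two-finger parallel gripper is mounted at the origin on the work surface. World frame = base frame: x ahead of the robot, y to its left, z up, the work surface at z = 0. Lengths are in m, angles in rad, forces in N, time in s.
With the tool pointing down it reaches from about 0.4 to 0.85 m from the base axis. Payload 4.4 kg.
Tool frame: the origin (TCP) lies midway between the tips of the shut fingers; the grasp point (between the pads) lies arm.pinch_z behind it (arm.pinch_z is the distance from the TCP to the grasp point, in m); z points along the fingers, x is the direction in which the jaws open and shut, and the axes are right-handed (so a half turn about z gives the same grasp; the last joint's range is limited). The gripper opens to 94 mm and grips with 3 to 60 N. Pads are 16 mm wide; open, the fingers measure 119 mm over their backs; the gripper's body (75 mm by 177 mm) begins 78 mm behind the grasp point.
Start: joints at [-1.198, 0.628, 0.038, 1.517, -0.027, 0.996, -0.02], TCP at [0.276, 0.588, 0.205] pointing down, gripper open.
Joint ranges: [-3.06, 3.06], [-0.37, 2.12], [-1.25, 1.32], [0.18, 2.47], [-1.1, 4.24], [0.23, 1.98], [-2.94, 2.94]. Speed limits (rad/s): [2.57, 2.57, 3.14, 3.14, 3.14, 3.14, 3.14].

### API

Orientations are given as a unit quaternion [w, x, y, z].
In Python, from bench import arm, cams, finish_job gives the robot as it stands. The module is installed in compiled form; this text tells all that it offers.
- The arm moves only by the tool carry_out, never from a script. Its argument "deltas" is a list of rows, each an object of numbers: "x", "y", "z": the shift along the tool's x, y, z in mm; "yaw": the turn about the tool's z in rad; "hand": the closure in counts, from 0 (fully open) to 255 (shut). In form: [{"x": .., "y": .., "z": .., "yaw": .., "hand": ..}, ...]. A call has 1 to 12 rows; each row is the pose to reach, as a shift and turn from the pose commanded when the call began, along the tool's axes at that moment; what a row does not reach only later rows make up. A row lasts 1/12 s, in which the tool goes at most 41.7 mm and 7.16 degrees, less where a joint would pass 70% of its speed; a pose out of reach is approached as far as the arm can. A call with a gripper value outside its range is refused whole. The fingers move at their own pace and stop on an object; "force" is the grip in N (left out, the last holds). Time passes only in rows, so rows that repeat a pose let the fingers close. It gives the time, the measured TCP pose, the force and the opening at its end, in the units of the state.
- arm.read_state(): the state, without advancing time (a new reading comes with each control period).
- cams.capture(name): name is "side" or "top" or "wrist"; returns a dict with "pixels" (420x560x3 uint8, red, green, blue), "range_z" (420x560 float32, m along the optical axis (not along the pixel's ray), 0 where there is no reading), "fx", "fy", "cx", "cy" (pixels), "k1" (the pictures are not rectified: a ray, as slopes to the right and down, at radius r is drawn at 1 + k1 r^2 times it, then the intrinsics apply), "R" (3x3) and "t" (3): a world point X has camera coordinates R X + t. Camera axes: x right, y down, z forward; pixel columns grow to the right and rows downward; lengths in m; the calibration is good to about 2 mm. A picture is of the moment at which its call begins.
- finish_job(): hands the job in, once; it reports no verdict.
The state is a dict: "time_s": time; "joint_positions": joint angles; "qvel": joint speeds; "joint_efforts": joint torques, N m; "tcp_pos": TCP position; "tool_rot": TCP orientation; "contact_force": force on the tool from outside, world axes, zero at the start; "wrist_torque": the same for the moment, N m; "width": finger opening in m.
Only numpy, scipy, OpenCV 4.12 (cv2) and the standard library are available. Lean on these libraries where they do the work, as an engineer would, in place of code of your own. Each camera call takes 0.05 s, during which the arm holds its last target.

## Working session

There is one attempt and no reset: what is moved stays moved. The work goes in short steps, Python scripts to look and compute and a tool call to move; the robot and the scene stay as the last step left them, time stands still between calls to the robot, and variables do not carry over. Pictures are saved under pics/ and viewed, and the job is handed in when it is done.

Besides the shell and the picture viewer there is one more tool, called by a JSON object that holds its "method" and its "body". carry_out: Moves the arm, as the interface text tells. Its arguments: {"type":"object","properties":{"deltas":{"type":"array"},"force":{"type":"number"}},"required":["deltas"]}

```bash
mkdir -p pics
cat > h.py <<'E'
import numpy as np, cv2, json
from bench import arm, cams
def cap(name, tag=None):
    c=cams.capture(name)
    if tag: cv2.imwrite(f'pics/{tag}.png', c['pixels'][:,:,::-1])
    return c
E
python3 - <<'E'
from h import *
print(arm.read_state(), arm.pinch_z)
import pickle
for n in ['side','top','wrist']:
    c=cap(n,n+'0'); pickle.dump(c,open(n+'0.pkl','wb'))
    print(n,c['fx'],c['fy'],c['cx'],c['cy'],c['k1'],c['R'].round(3).tolist(),c['t'].round(3).tolist(), (-c['R'].T@c['t']).round(3))
E
```

```text
{'time_s': 0.0, 'joint_positions': array([-1.19778118,  0.6293298 ,  0.03844312,  1.51832044, -0.0269854 ,
        0.99630205, -0.01999977]), 'qvel': array([-5.04826060e-05, -1.08386776e-03,  3.71880353e-04, -1.55315888e-03,
       -6.37149283e-04,  2.30889291e-04,  6.02460034e-04]), 'joint_efforts': array([ 1.50143828e-04, -5.49728644e+01,  1.14389677e+00, -1.86633664e+01,
       -5.21527778e-02,  2.33568787e-02,  1.57181571e-04]), 'tcp_pos': array([0.27586717, 0.58784186, 0.20457995]), 'tool_rot': array([ 5.08642567e-04,  8.44055224e-01,  5.36255472e-01, -7.67559006e-04]), 'contact_force': array([ 1.35638402,  0.36024832, -0.87135149]), 'wrist_torque': array([-0.03166505,  0.06360956, -0.01044181]), 'width': 0.09390262664799627} 0.0188
side 384.5145680264004 384.5145680264004 276.2431612092359 209.4582953735178 -0.10353827850220992 [[0.857, -0.515, 0.017], [-0.339, -0.589, -0.733], [0.388, 0.623, -0.68]] [-0.439, 0.274, 0.87] [ 0.132 -0.607  0.8  ]
top 461.0800656155292 461.0800656155292 279.62229307944045 208.2020302980283 -0.13280037102611242 [[0.017, -1.0, -0.003], [-0.992, -0.017, -0.123], [0.123, 0.005, -0.992]] [-0.028, 0.513, 1.41] [ 0.336 -0.026  1.462]
wrist 333.6201189117465 333.6201189117465 276.286047745327 209.82321421314606 -0.01179210498932782 [[0.426, 0.905, -0.001], [0.88, -0.413, 0.235], [0.212, -0.101, -0.972]] [-0.649, -0.023, 0.389] [0.214 0.617 0.383]
```

View pics/top0.png

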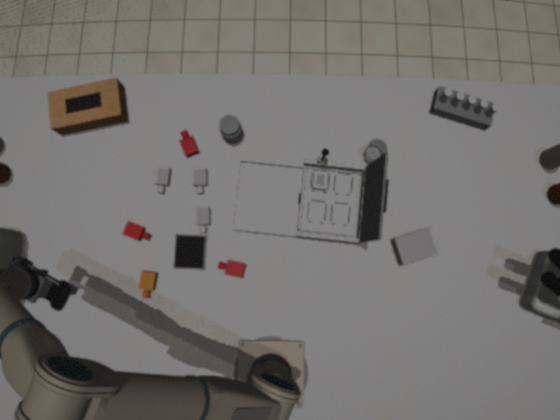

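View pics/side0.png

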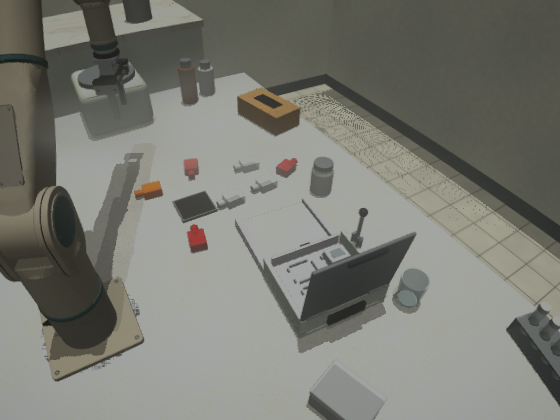

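View pics/wrist0.png

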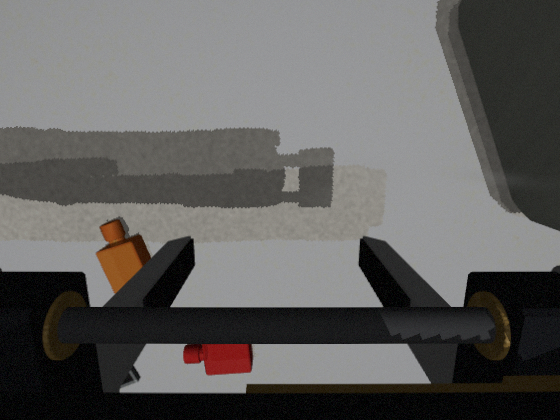

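The top view shows three clear flasks at about (163,178), (201,178) and (203,216). The red and orange ones are decoys. The pad is at (190,252). The imager's open half is at (270,200), the bay at (335,203), the block at (320,181), the knob at (325,153) and the lid at (375,205). I'll enlarge next.

```bash
cat >> h.py <<'E'
def ray(c,u,v):
    K=np.array([[c['fx'],0,c['cx']],[0,c['fy'],c['cy']],[0,0,1.]])
    a=(u-c['cx'])/c['fx']; b=(v-c['cy'])/c['fy']
    x,y=a,b
    for _ in range(30):
        r2=x*x+y*y; s=1+c['k1']*r2; x,y=a/s,b/s
    return np.array([x,y,1.])
def onplane(c,u,v,z):
    d=c['R'].T@ray(c,u,v); o=-c['R'].T@c['t']
    return o+d*(z-o[2])/d[2]
def proj(c,X):
    p=c['R']@np.asarray(X)+c['t']; x,y=p[0]/p[2],p[1]/p[2]; s=1+c['k1']*(x*x+y*y)
    return np.array([c['fx']*x*s+c['cx'],c['fy']*y*s+c['cy']])
def cloud(c):
    h,w=c['range_z'].shape
    u,v=np.meshgrid(np.arange(w),np.arange(h))
    K=np.array([[c['fx'],0,c['cx']],[0,c['fy'],c['cy']],[0,0,1.]])
    a=(u-c['cx'])/c['fx']; b=(v-c['cy'])/c['fy']; x,y=a.copy(),b.copy()
    for _ in range(30):
        s=1+c['k1']*(x*x+y*y); x,y=a/s,b/s
    z=c['range_z']; P=np.stack([x*z,y*z,z],-1)
    return (P-c['t'])@c['R']
def crop(c,x0,y0,x1,y1,tag,s=4):
    im=c['pixels'][y0:y1,x0:x1,::-1]
    cv2.imwrite(f'pics/{tag}.png',cv2.resize(im,None,fx=s,fy=s,interpolation=cv2.INTER_CUBIC))
E
python3 - <<'E'
from h import *
import pickle
c=pickle.load(open('top0.pkl','rb'))
crop(c,225,130,405,260,'t_im',4)
crop(c,110,120,260,300,'t_fl',4)
s=pickle.load(open('side0.pkl','rb'))
crop(s,225,180,425,330,'s_im',4)
P=cloud(c)
for (u,v) in [(163,178),(201,178),(203,216),(190,252),(270,200),(280,200),(320,181),(325,153),(317,212),(341,212),(383,205),(382,210)]:
    print((u,v),P[v,u].round(3),onplane(c,u,v,0.03).round(3))
E
```

```text
(163, 178) [0.604 0.353 0.033] [0.604 0.354 0.03 ]
(201, 178) [0.607 0.232 0.027] [0.606 0.232 0.03 ]
(203, 216) [0.485 0.221 0.027] [0.485 0.221 0.03 ]
(190, 252) [0.372 0.263 0.001] [0.371 0.257 0.03 ]
(270, 200) [0.541 0.012 0.013] [0.539 0.011 0.03 ]
(280, 200) [ 0.542 -0.02   0.012] [ 0.54 -0.02  0.03]
(320, 181) [ 0.596 -0.143  0.064] [ 0.602 -0.145  0.03 ]
(325, 153) [ 0.655 -0.146  0.185] [ 0.693 -0.161  0.03 ]
(317, 212) [ 0.504 -0.137  0.031] [ 0.504 -0.137  0.03 ]
(341, 212) [ 0.504 -0.211  0.036] [ 0.505 -0.212  0.03 ]
(383, 205) [ 0.498 -0.294  0.261] [ 0.529 -0.345  0.03 ]
(382, 210) [ 0.485 -0.29   0.263] [ 0.513 -0.342  0.03 ]
```

View pics/t_im.png

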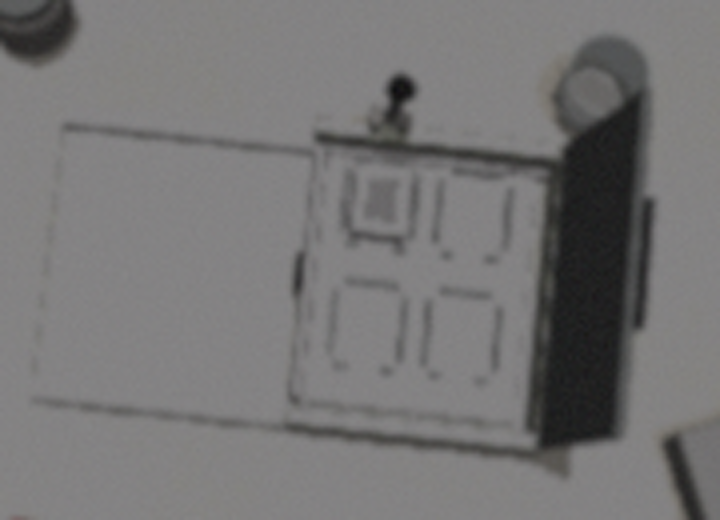

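View pics/t_fl.png

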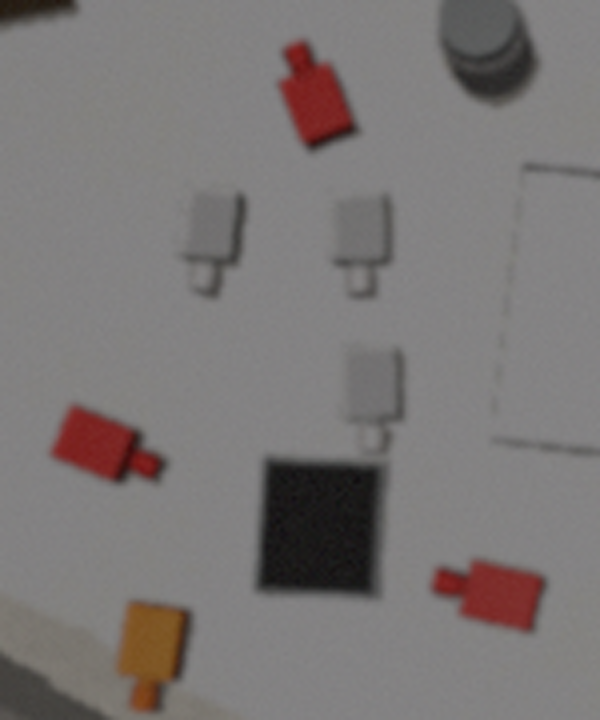

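View pics/s_im.png

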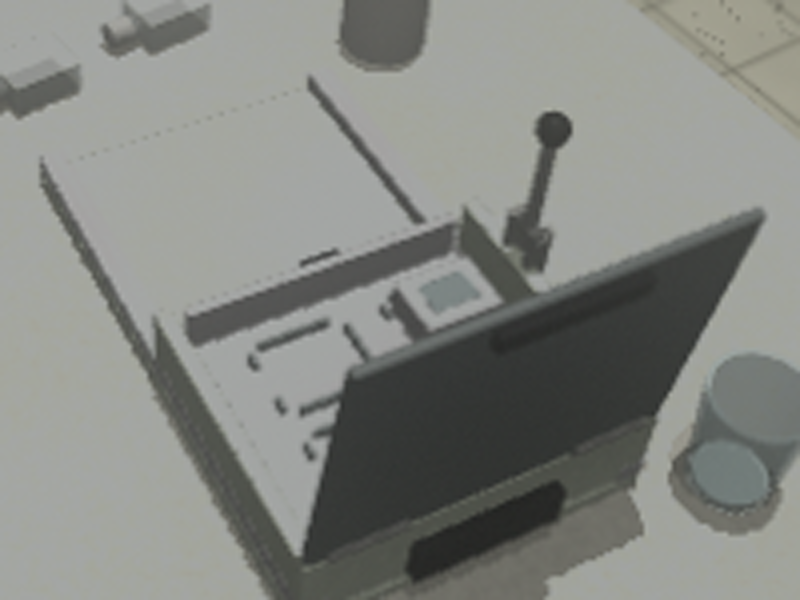

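I see three clear flasks, all with caps towards the robot, plus three red decoys and one orange. I'll fly to a view over the imager.

```bash
cat >> h.py <<'E'
from scipy.spatial.transform import Rotation as Ro
def toolR(s=None):
    s=s or arm.read_state(); q=s['tool_rot']; return Ro.from_quat([q[1],q[2],q[3],q[0]]).as_matrix()
def go(p,ang=None):
    """deltas (mm, rad) from current measured pose to world p, tool-x world angle ang"""
    s=arm.read_state(); R=toolR(s); d=R.T@(np.array(p)-s['tcp_pos'])*1000
    a=np.arctan2(R[1,0],R[0,0]); y=0
    if ang is not None:
        y=-(ang-a); y=(y+np.pi)%(2*np.pi)-np.pi
    print('t',round(s['time_s'],2),'tcp',s['tcp_pos'].round(4),'ang',round(a,3),'J',s['joint_positions'].round(2),'w',round(s['width'],4))
    print('delta x %.1f y %.1f z %.1f yaw %.3f'%(*d,y)); return d,y
E
python3 -c "
from h import *
go((0.50,-0.02,0.26),1.47)"
```

```text
t 0.15 tcp [0.2759 0.588  0.2048] ang 1.132 J [-1.2   0.63  0.04  1.52 -0.03  1.   -0.02] w 0.094
delta x -455.3 y 461.2 z -54.6 yaw -0.338
```

{"method": "carry_out", "body": {"deltas": [{"z": -55, "yaw": -0.1}, {"x": -75, "y": 75, "z": -55, "yaw": -0.2}, {"x": -455, "y": 461, "z": -55, "yaw": -0.338}, {"x": -455, "y": 461, "z": -55, "yaw": -0.338}, {"x": -455, "y": 461, "z": -55, "yaw": -0.338}, {"x": -455, "y": 461, "z": -55, "yaw": -0.338}, {"x": -455, "y": 461, "z": -55, "yaw": -0.338}, {"x": -455, "y": 461, "z": -55, "yaw": -0.338}, {"x": -455, "y": 461, "z": -55, "yaw": -0.338}, {"x": -455, "y": 461, "z": -55, "yaw": -0.338}, {"x": -455, "y": 461, "z": -55, "yaw": -0.338}, {"x": -455, "y": 461, "z": -55, "yaw": -0.338}]}}

```text
invalid input
```

```bash
python3 -c "
from h import *
go((0.50,-0.02,0.26),1.47)"
```

```text
t 0.15 tcp [0.2759 0.588  0.2048] ang 1.132 J [-1.2   0.63  0.04  1.52 -0.03  1.   -0.02] w 0.094
delta x -455.3 y 461.2 z -54.6 yaw -0.338
```

Every row may need all of its fields.

{"method": "carry_out", "body": {"deltas": [{"x": 0, "y": 0, "z": -40, "yaw": -0.1, "hand": 0}, {"x": -30, "y": 30, "z": -55, "yaw": -0.2, "hand": 0}, {"x": -455, "y": 461, "z": -55, "yaw": -0.338, "hand": 0}, {"x": -455, "y": 461, "z": -55, "yaw": -0.338, "hand": 0}, {"x": -455, "y": 461, "z": -55, "yaw": -0.338, "hand": 0}, {"x": -455, "y": 461, "z": -55, "yaw": -0.338, "hand": 0}, {"x": -455, "y": 461, "z": -55, "yaw": -0.338, "hand": 0}, {"x": -455, "y": 461, "z": -55, "yaw": -0.338, "hand": 0}, {"x": -455, "y": 461, "z": -55, "yaw": -0.338, "hand": 0}, {"x": -455, "y": 461, "z": -55, "yaw": -0.338, "hand": 0}, {"x": -455, "y": 461, "z": -55, "yaw": -0.338, "hand": 0}, {"x": -455, "y": 461, "z": -55, "yaw": -0.338, "hand": 0}], "force": 20}}

```text
time_s: 1.15
tcp_pos: [0.4339, 0.1586, 0.2602]
tool_rot: [-0.0, 0.742, 0.671, 0.0]
contact_force: [1.5, -0.3, 0.2]
width: 0.0938
```

```bash
python3 -c "
from h import *
go((0.50,-0.02,0.26),1.47)"
```

```text
t 1.15 tcp [0.4339 0.1586 0.2602] ang 1.47 J [-0.44  0.29  0.04  1.95 -0.01  0.9   1.07] w 0.0938
delta x -171.0 y 83.7 z 0.2 yaw 0.000
```

{"method": "carry_out", "body": {"deltas": [{"x": -171, "y": 84, "z": 0, "yaw": 0, "hand": 0}, {"x": -171, "y": 84, "z": 0, "yaw": 0, "hand": 0}, {"x": -171, "y": 84, "z": 0, "yaw": 0, "hand": 0}, {"x": -171, "y": 84, "z": 0, "yaw": 0, "hand": 0}, {"x": -171, "y": 84, "z": 0, "yaw": 0, "hand": 0}, {"x": -171, "y": 84, "z": 0, "yaw": 0, "hand": 0}, {"x": -171, "y": 84, "z": 0, "yaw": 0, "hand": 0}]}}

```text
time_s: 1.73
tcp_pos: [0.5001, -0.0194, 0.2598]
tool_rot: [-0.0, 0.743, 0.669, -0.0]
contact_force: [-0.1, 0.9, 0.6]
width: 0.0937
```

```bash
python3 -c "
from h import *
go((0.50,-0.02,0.26),1.47)
c=cap('wrist','w1')
import pickle; pickle.dump(c,open('w1.pkl','wb'))
c=cap('top'); pickle.dump(c,open('top1.pkl','wb'))"
```

```text
t 1.73 tcp [ 0.5001 -0.0194  0.2598] ang 1.466 J [-0.1   0.35  0.11  1.86 -0.05  0.94  1.5 ] w 0.0937
delta x -0.6 y 0.0 z -0.2 yaw -0.004
```

View pics/w1.png

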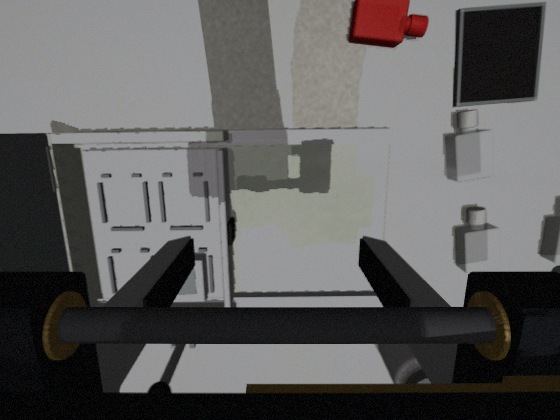

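Run:
```python
from h import *
import pickle
c=pickle.load(open('w1.pkl','rb'))
crop(c,40,110,240,310,'w1a',4); crop(c,215,115,405,310,'w1b',4)
P=cloud(c)
for (u,v) in [(227,140),(100,134),(227,180),(227,270),(231,230),(300,128),(300,133),(300,200),(387,200),(150,240),(130,160),(118,229),(60,200),(300,292),(350,293),(150,300)]:
    print((u,v),np.median(P[v-1:v+2,u-1:u+2].reshape(-1,3),0).round(4))
```

```text
(227, 140) [ 0.4382 -0.0716  0.0272]
(100, 134) [ 0.4166 -0.2026  0.0695]
(227, 180) [ 0.4848 -0.0775  0.039 ]
(227, 270) [ 0.5894 -0.0886  0.0653]
(231, 230) [ 0.5412 -0.0772  0.0629]
(300, 128) [0.4335 0.0172 0.0097]
(300, 133) [0.4393 0.0156 0.0264]
(300, 200) [0.5243 0.009  0.0132]
(387, 200) [ 0.5395  0.1262 -0.0013]
(150, 240) [ 0.5516 -0.1871  0.034 ]
(130, 160) [ 0.449  -0.1914  0.0336]
(118, 229) [ 0.5313 -0.2216  0.0396]
(60, 200) [ 0.4838 -0.266   0.0666]
(300, 292) [ 0.6535 -0.0026  0.0154]
(350, 293) [0.6604 0.0657 0.0194]
(150, 300) [ 0.4885 -0.0655  0.3257]
```

View pics/w1a.png

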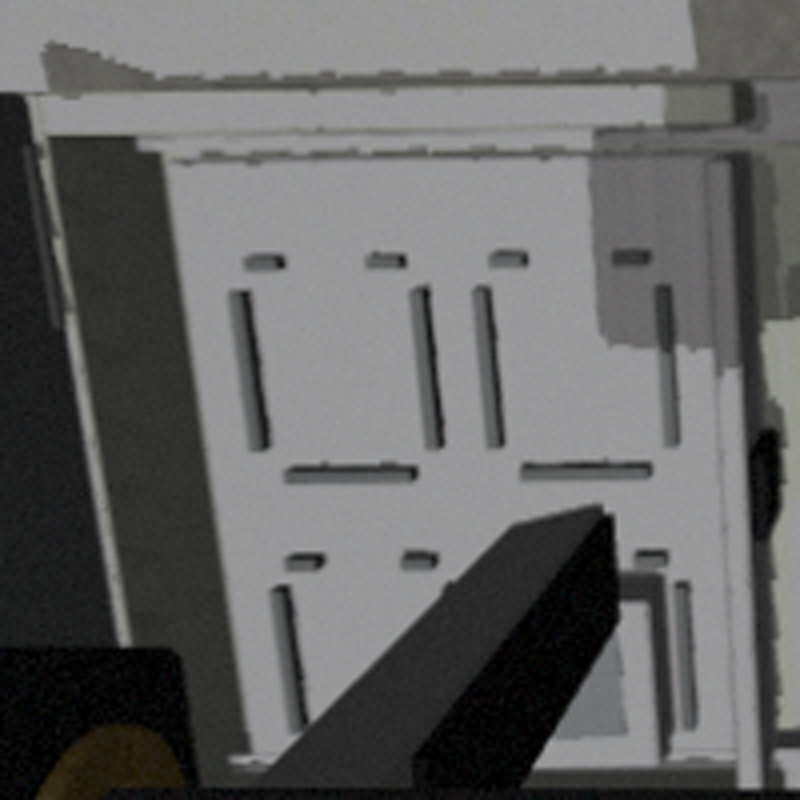

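View pics/w1b.png

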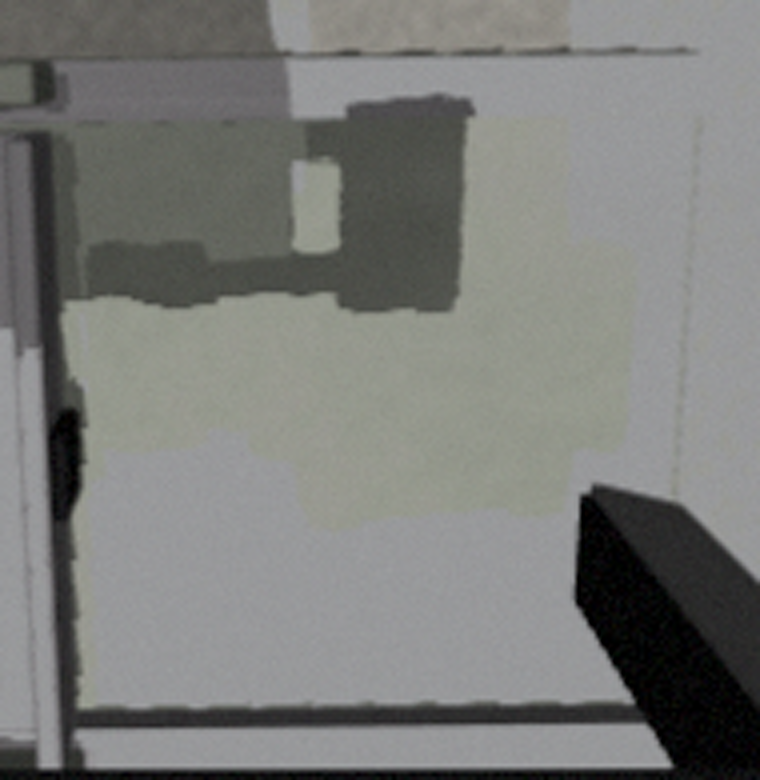

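Run:
```python
from h import *
import pickle
c=pickle.load(open('w1.pkl','rb'))
A=lambda u,v,z:onplane(c,40+u/4,110+v/4,z)
B=lambda u,v,z:onplane(c,215+u/4,115+v/4,z)
n1=A(339,366,.041);n2=A(578,366,.041)
print('n1',n1.round(4),'n2',n2.round(4), np.linalg.norm(n1-n2), np.arctan2(*(n2-n1)[:2]))
print('plate near/far top outer', A(733,153,.067).round(4), A(752,600,.067).round(4),B(62,740,.067).round(4))
print('wall near outer top', A(40,95,.07).round(4),A(735,85,.07).round(4))
print('wall near inner top', A(50,135,.07).round(4),A(735,123,.07).round(4))
print('thumb top', A(765,430,.065).round(4),A(765,535,.065).round(4))
print('base corner', B(695,50,0.0).round(4))
for z in (0,.012,.025): print(z,B(60,50,z).round(4),B(685,50,z).round(4),B(650,705,z).round(4))
```

```text
n1 [ 0.4975 -0.2051  0.041 ] n2 [ 0.5052 -0.1324  0.041 ] 0.07307473025509012 0.1055646431541268
plate near/far top outer [ 0.4459 -0.0722  0.067 ] [ 0.5761 -0.0852  0.067 ] [ 0.6283 -0.0894  0.067 ]
wall near outer top [ 0.4104 -0.2562  0.07  ] [ 0.4281 -0.0686  0.07  ]
wall near inner top [ 0.4211 -0.2562  0.07  ] [ 0.438 -0.07   0.07 ]
thumb top [ 0.5252 -0.0745  0.065 ] [ 0.557  -0.0789  0.065 ]
base corner [0.4447 0.1309 0.    ]
0 [ 0.4235 -0.0707  0.    ] [0.4444 0.1277 0.    ] [0.6723 0.1087 0.    ]
0.012 [ 0.4238 -0.0691  0.012 ] [0.4441 0.1238 0.012 ] [0.6657 0.1054 0.012 ]
0.025 [ 0.424  -0.0674  0.025 ] [0.4437 0.1197 0.025 ] [0.6586 0.1018 0.025 ]
```

Imager yaw is about -0.099 and the thumb pad is about (0.5435, -0.0765). I'll descend to pinch it.

```bash
cat >> h.py <<'E'
YAW=-0.099
ex=np.array([np.cos(YAW),np.sin(YAW),0]); ey=np.array([-np.sin(YAW),np.cos(YAW),0])
ANG=np.pi/2+YAW
E
python3 -c "
from h import *
go((0.5428,-0.083,0.11),ANG)
go((0.5428,-0.083,0.046),ANG)"
```

```text
t 1.83 tcp [ 0.4996 -0.0167  0.2599] ang 1.471 J [-0.1   0.35  0.11  1.86 -0.05  0.94  1.5 ] w 0.0938
delta x -61.8 y 49.7 z 149.8 yaw -0.000
t 1.83 tcp [ 0.4996 -0.0167  0.2599] ang 1.471 J [-0.1   0.35  0.11  1.86 -0.05  0.94  1.5 ] w 0.0938
delta x -61.8 y 49.8 z 213.8 yaw -0.000
```

{"method": "carry_out", "body": {"deltas": [{"x": -62, "y": 50, "z": 20, "yaw": 0, "hand": 100}, {"x": -62, "y": 50, "z": 40, "yaw": 0, "hand": 100}, {"x": -62, "y": 50, "z": 80, "yaw": 0, "hand": 100}, {"x": -62, "y": 50, "z": 120, "yaw": 0, "hand": 100}, {"x": -62, "y": 50, "z": 150, "yaw": 0, "hand": 100}, {"x": -62, "y": 50, "z": 150, "yaw": 0, "hand": 100}, {"x": -62, "y": 50, "z": 150, "yaw": 0, "hand": 100}]}}

```text
time_s: 2.42
tcp_pos: [0.5425, -0.0828, 0.1093]
tool_rot: [-0.002, 0.741, 0.671, -0.001]
contact_force: [0.7, -0.0, -0.5]
width: 0.0573
```

```bash
python3 -c "
from h import *
go((0.5428,-0.083,0.046),ANG)
c=cap('wrist','w2'); 
go((0.5428,-0.083,0.046),ANG)"
```

```text
t 2.42 tcp [ 0.5425 -0.0828  0.1093] ang 1.472 J [ 0.04  0.62  0.09  1.89 -0.09  0.64  1.66] w 0.0573
delta x -0.2 y 0.5 z 63.3 yaw 0.001
t 2.47 tcp [ 0.5442 -0.0833  0.1111] ang 1.472 J [ 0.04  0.62  0.09  1.89 -0.09  0.64  1.66] w 0.057
delta x 0.1 y -1.5 z 65.1 yaw 0.000
```

View pics/w2.png

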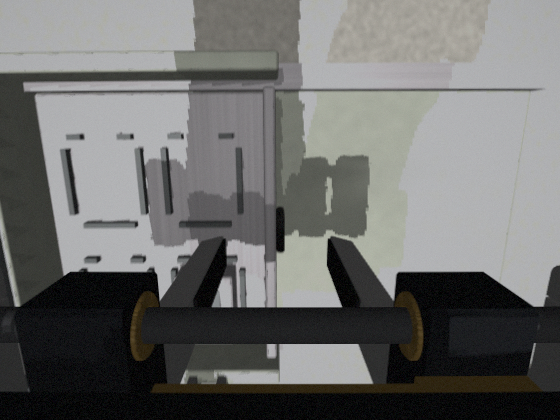

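{"method": "carry_out", "body": {"deltas": [{"x": 0, "y": 0, "z": 22, "yaw": 0, "hand": 100}, {"x": 0, "y": 0, "z": 44, "yaw": 0, "hand": 100}, {"x": 0, "y": 0, "z": 64, "yaw": 0, "hand": 100}, {"x": 0, "y": 0, "z": 64, "yaw": 0, "hand": 100}, {"x": 0, "y": 0, "z": 64, "yaw": 0, "hand": 255}, {"x": 0, "y": 0, "z": 64, "yaw": 0, "hand": 255}, {"x": 0, "y": 0, "z": 64, "yaw": 0, "hand": 255}, {"x": 0, "y": 0, "z": 64, "yaw": 0, "hand": 255}, {"x": 0, "y": 0, "z": 64, "yaw": 0, "hand": 255}, {"x": 0, "y": 0, "z": 64, "yaw": 0, "hand": 255}], "force": 25}}

```text
time_s: 3.3
tcp_pos: [0.544, -0.0848, 0.0468]
tool_rot: [0.0, 0.742, 0.671, 0.0]
contact_force: [-0.3, 0.4, -0.1]
width: 0.0207
```

{"method": "carry_out", "body": {"deltas": [{"x": 0, "y": 0, "z": 0, "yaw": 0, "hand": 255}, {"x": 0, "y": 0, "z": 0, "yaw": 0, "hand": 255}, {"x": 0, "y": 0, "z": 0, "yaw": 0, "hand": 255}, {"x": 5, "y": 0, "z": 0, "yaw": 0, "hand": 255}, {"x": 10, "y": 0, "z": 0, "yaw": 0, "hand": 255}, {"x": 20, "y": 0, "z": 0, "yaw": 0, "hand": 255}]}}

```text
time_s: 3.8
tcp_pos: [0.5453, -0.0689, 0.0462]
tool_rot: [0.002, 0.743, 0.669, -0.001]
contact_force: [-0.2, -5.9, 2.3]
width: 0.0137
```

Gripped at 13.7 mm with a 6 N drag, so it's sliding.

{"method": "carry_out", "body": {"deltas": [{"x": 20, "y": 0, "z": 0, "yaw": 0, "hand": 255}, {"x": 40, "y": 0, "z": 0, "yaw": 0, "hand": 255}, {"x": 60, "y": 0, "z": 0, "yaw": 0, "hand": 255}, {"x": 80, "y": 0, "z": 0, "yaw": 0, "hand": 255}, {"x": 100, "y": 0, "z": 0, "yaw": 0, "hand": 255}, {"x": 120, "y": 0, "z": 0, "yaw": 0, "hand": 255}, {"x": 140, "y": 0, "z": 0, "yaw": 0, "hand": 255}, {"x": 155, "y": 0, "z": 0, "yaw": 0, "hand": 255}, {"x": 165, "y": 0, "z": 0, "yaw": 0, "hand": 255}, {"x": 172, "y": 0, "z": 0, "yaw": 0, "hand": 255}, {"x": 174, "y": 0, "z": 0, "yaw": 0, "hand": 255}, {"x": 174, "y": 0, "z": 0, "yaw": 0, "hand": 255}]}}

```text
time_s: 4.8
tcp_pos: [0.5616, 0.1052, 0.0461]
tool_rot: [0.001, 0.742, 0.67, -0.003]
contact_force: [-3.7, -6.9, 7.1]
width: 0.0141
```

```bash
python3 -c "
from h import *
p=np.array([0.5435,-0.083,0.046])+0.19*ey
print(p);go(p,ANG); print(arm.read_state()['contact_force'])"
```

```text
[0.56227929 0.10606967 0.046     ]
t 4.8 tcp [0.5616 0.1052 0.0461] ang 1.469 J [-0.32  0.74  0.13  1.87 -0.16  0.54  1.38] w 0.0141
delta x 0.9 y 0.5 z 0.1 yaw -0.003
[-3.66240888 -6.9480084   7.08035467]
```

{"method": "carry_out", "body": {"deltas": [{"x": 2, "y": 0, "z": 0, "yaw": 0, "hand": 255}, {"x": 4, "y": 0, "z": 0, "yaw": 0, "hand": 255}, {"x": 4, "y": 0, "z": 0, "yaw": 0, "hand": 255}, {"x": 4, "y": 0, "z": 0, "yaw": 0, "hand": 255}]}}

```text
time_s: 5.13
tcp_pos: [0.5617, 0.1053, 0.046]
tool_rot: [0.002, 0.743, 0.669, -0.004]
contact_force: [-3.8, -12.3, 7.3]
width: 0.0136
```

Force rose to 12 N with no motion, so the tray is at its stop. I'll release and rise to view the tray and flasks.

{"method": "carry_out", "body": {"deltas": [{"x": -3, "y": 0, "z": 0, "yaw": 0, "hand": 90}, {"x": -3, "y": 0, "z": 0, "yaw": 0, "hand": 90}, {"x": -3, "y": 0, "z": 0, "yaw": 0, "hand": 90}, {"x": -3, "y": 0, "z": 0, "yaw": 0, "hand": 90}, {"x": -3, "y": 0, "z": -30, "yaw": 0, "hand": 90}, {"x": 10, "y": -20, "z": -70, "yaw": 0, "hand": 90}, {"x": 40, "y": -50, "z": -110, "yaw": 0, "hand": 90}, {"x": 60, "y": -60, "z": -150, "yaw": 0, "hand": 90}, {"x": 60, "y": -60, "z": -190, "yaw": 0, "hand": 90}, {"x": 60, "y": -60, "z": -230, "yaw": 0, "hand": 90}, {"x": 60, "y": -60, "z": -250, "yaw": 0, "hand": 90}, {"x": 60, "y": -60, "z": -250, "yaw": 0, "hand": 90}]}}

```text
time_s: 6.13
tcp_pos: [0.5137, 0.1809, 0.3038]
tool_rot: [0.002, 0.741, 0.671, 0.007]
contact_force: [0.8, 0.3, -0.3]
width: 0.061
```

```bash
python3 -c "
from h import *
go((0.5428,-0.083,0.046),ANG)
import pickle
c=cap('wrist','w3'); pickle.dump(c,open('w3.pkl','wb')) 
c=cap('top','t3'); pickle.dump(c,open('top3.pkl','wb'));crop(c,110,120,390,300,'t3c',2.8)"
```

```text
t 6.13 tcp [0.5137 0.1809 0.3038] ang 1.472 J [-0.54  0.37  0.22  1.69 -0.09  1.07  1.18] w 0.061
delta x -261.7 y 51.7 z 256.5 yaw 0.001
```

View pics/w3.png

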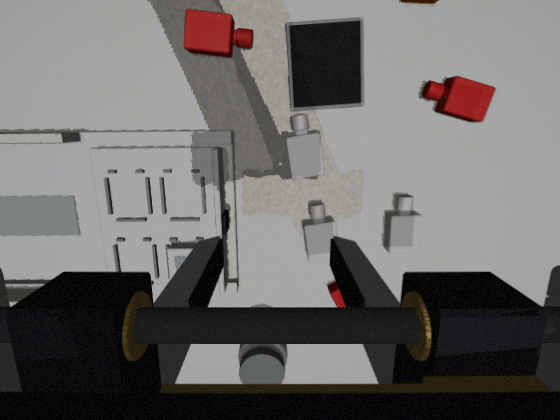

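View pics/t3c.png

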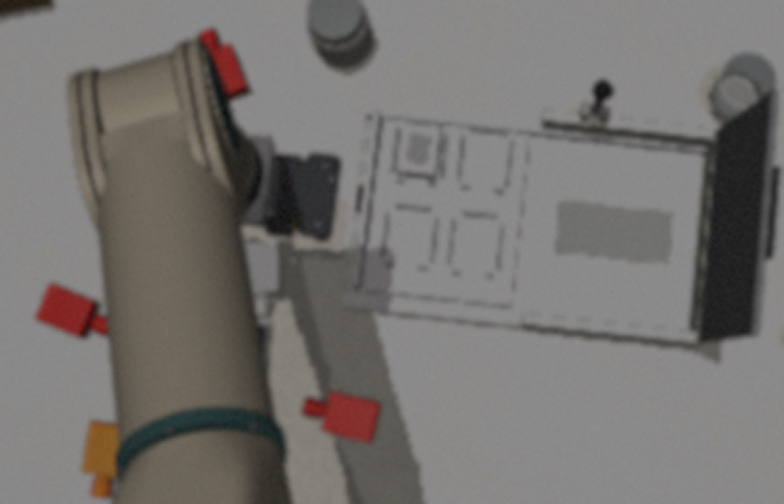

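```bash
python3 -c "
from h import *
import pickle
c=pickle.load(open('w3.pkl','rb'))
crop(c,85,120,245,300,'w3a',4);crop(c,270,10,430,270,'w3b',3)
t=pickle.load(open('top0.pkl','rb'));crop(t,140,155,220,275,'t0b',5)"
```

```text
(no output)
```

View pics/w3a.png

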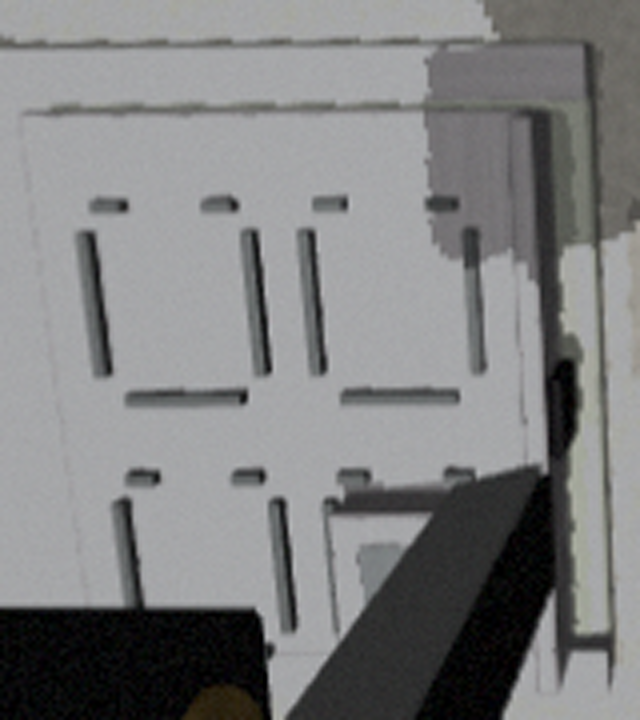

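View pics/w3b.png

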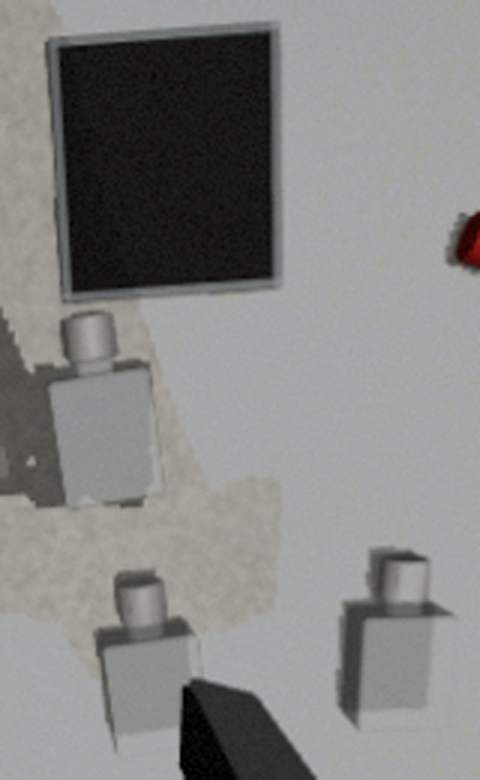

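View pics/t0b.png

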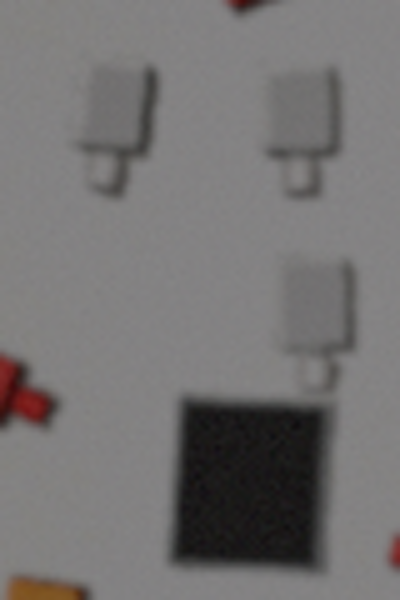

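Run:
```python
from h import *
import pickle
c=pickle.load(open('w3.pkl','rb'));t=pickle.load(open('top0.pkl','rb'))
A=lambda u,v,z:onplane(c,85+u/4,120+v/4,z)
B=lambda u,v,z:onplane(c,270+u/3,10+v/3,z)
T=lambda u,v,z:onplane(t,140+u/5,155+v/5,z)
print('cam',-c['R'].T@c['t'])
# nests
n1=A((95+258)/2-3,(204+397)/2,.041); n2=A((312+474)/2,(204+397)/2,.041)
print('n1',n1.round(4),'n2',n2.round(4),np.arctan2(*(n2-n1)[:2]))
print('n1 pred',(np.array([.4975,-.2051])+.19*ey[:2]).round(4),(np.array([.5052,-.1324])+.19*ey[:2]).round(4))
def quad(f,q,z):
    P=np.array([f(u,v,z) for u,v in q]);m=P.mean(0);
    e=[np.linalg.norm(P[i]-P[(i+1)%4]).round(4) for i in range(4)]
    a=(P[0]-P[3]+P[1]-P[2]);b=P[1]-P[0]+P[2]-P[3]
    print(z,m.round(4),'edges',e,'long dir',np.arctan2(a[1],a[0]).round(3),'short',np.arctan2(b[1],b[0]).round(3))
print('A top view-w3'); 
for z in (0,.03): quad(B,[(50,385),(150,370),(160,492),(68,505)],z)
print('B');
for z in (0,.03): quad(B,[(102,643),(188,628),(200,735),(117,752)],z)
print('C');
for z in (0,.03): quad(B,[(365,603),(435,610),(430,710),(358,712)],z)
print('pad')
quad(B,[(48,38),(280,22),(280,288),(62,302)],.009)
print('T A');
for z in (0,.03): quad(T,[(285,258),(350,262),(350,350),(282,348)],z)
print('T B')
for z in (0,.03): quad(T,[(270,68),(335,68),(335,153),(268,150)],z)
print('T C')
for z in (0,.03): quad(T,[(92,62),(153,70),(146,152),(80,145)],z)
print('caps T', [T(u,v,.015).round(4) for u,v in [(317,373),(302,177),(106,172)]])
print('caps W', [B(u,v,.0265).round(4) for u,v in [(90,338),(143,602),(405,578)]])
quad(T,[(183,400),(333,405),(323,570),(172,562)],.009)
```

```text
cam [0.44312633 0.18654223 0.48115283]
n1 [ 0.5149 -0.0172  0.041 ] n2 [0.5224 0.0562 0.041 ] 0.10127523962300469
n1 pred [ 0.5163 -0.016 ] [0.524  0.0567]
A top view-w3
0 [0.4913 0.2277 0.    ] edges [np.float64(0.0474), np.float64(0.058), np.float64(0.0449), np.float64(0.0577)] long dir -3.103 short 1.615
0.03 [0.4883 0.2251 0.03  ] edges [np.float64(0.0445), np.float64(0.0543), np.float64(0.0421), np.float64(0.0541)] long dir -3.103 short 1.615
B
0 [0.6201 0.2405 0.    ] edges [np.float64(0.0436), np.float64(0.058), np.float64(0.0436), np.float64(0.0595)] long dir -3.091 short 1.668
0.03 [0.609  0.2371 0.03  ] edges [np.float64(0.0409), np.float64(0.0543), np.float64(0.0408), np.float64(0.0558)] long dir -3.091 short 1.668
C
0 [0.6163 0.3653 0.    ] edges [np.float64(0.0357), np.float64(0.0532), np.float64(0.0371), np.float64(0.0578)] long dir 3.081 short 1.434
0.03 [0.6055 0.3542 0.03  ] edges [np.float64(0.0335), np.float64(0.0499), np.float64(0.0348), np.float64(0.0542)] long dir 3.081 short 1.434
pad
0.009 [0.3744 0.2627 0.009 ] edges [np.float64(0.0992), np.float64(0.1091), n
[... 578 characters left out ...]
.0429), np.float64(0.053)] long dir 0.03 short -1.58
T C
0 [0.6153 0.3605 0.    ] edges [np.float64(0.0411), np.float64(0.0543), np.float64(0.0441), np.float64(0.0554)] long dir -0.062 short -1.676
0.03 [0.6095 0.3525 0.03  ] edges [np.float64(0.0403), np.float64(0.0532), np.float64(0.0432), np.float64(0.0542)] long dir -0.062 short -1.676
caps T [array([0.4434, 0.2202, 0.015 ]), array([0.5685, 0.2346, 0.015 ]), array([0.57  , 0.3619, 0.015 ])]
caps W [array([0.444 , 0.2214, 0.0265]), array([0.5661, 0.2363, 0.0265]), array([0.567 , 0.3595, 0.0265])]
0.009 [0.3727 0.26   0.009 ] edges [np.float64(0.0963), np.float64(0.1041), np.float64(0.0964), np.float64(0.1026)] long dir -0.029 short -1.591
```

Positions so far:
- **Flasks:** A (0.488, 0.223), B (0.612, 0.237), C (0.612, 0.357).
- **Pad:** (0.374, 0.2615).
- **Nests:** n1 (0.5155, -0.0165) and n2 (0.523, 0.0565).

Next is the block in nest 4.

```bash
cat >> h.py <<'E'
N1=np.array([.5155,-.0165,0]);N2=np.array([.523,.0565,0]);N3=N1+.096*ex;N4=N2+.096*ex
E
python3 -c "
from h import *
print(N3,N4)
go(N4+[0,0,.13],ANG)"
```

```text
[ 0.61102994 -0.02598848  0.        ] [0.61852994 0.04701152 0.        ]
t 6.23 tcp [0.5105 0.1793 0.2977] ang 1.472 J [-0.54  0.38  0.21  1.7  -0.09  1.07  1.18] w 0.0609
delta x -121.3 y 120.1 z 167.8 yaw -0.000
```

{"method": "carry_out", "body": {"deltas": [{"x": -121, "y": 120, "z": 40, "yaw": 0, "hand": 100}, {"x": -121, "y": 120, "z": 60, "yaw": 0, "hand": 100}, {"x": -121, "y": 120, "z": 80, "yaw": 0, "hand": 100}, {"x": -121, "y": 120, "z": 110, "yaw": 0, "hand": 100}, {"x": -121, "y": 120, "z": 140, "yaw": 0, "hand": 100}, {"x": -121, "y": 120, "z": 168, "yaw": 0, "hand": 100}, {"x": -121, "y": 120, "z": 168, "yaw": 0, "hand": 100}, {"x": -121, "y": 120, "z": 168, "yaw": 0, "hand": 100}]}}

```text
time_s: 6.9
tcp_pos: [0.6132, 0.0449, 0.1231]
tool_rot: [-0.003, 0.742, 0.67, -0.004]
contact_force: [-0.0, -0.5, 0.8]
width: 0.0571
```

```bash
python3 -c "
from h import *
go(N4+[0,0,.043],ANG)
c=cap('wrist','w4'); s=cap('side');crop(s,200,150,400,300,'s4',4)
go(N4+[0,0,.043],ANG)"
```

```text
t 6.9 tcp [0.6132 0.0449 0.1231] ang 1.469 J [-0.23  0.69  0.19  1.69 -0.17  0.79  1.5 ] w 0.0571
delta x 2.8 y 5.9 z 80.0 yaw -0.003
t 7.0 tcp [0.6168 0.0466 0.1283] ang 1.471 J [-0.24  0.68  0.19  1.69 -0.17  0.79  1.5 ] w 0.0574
delta x 0.5 y 1.7 z 85.3 yaw -0.001
```

View pics/w4.png

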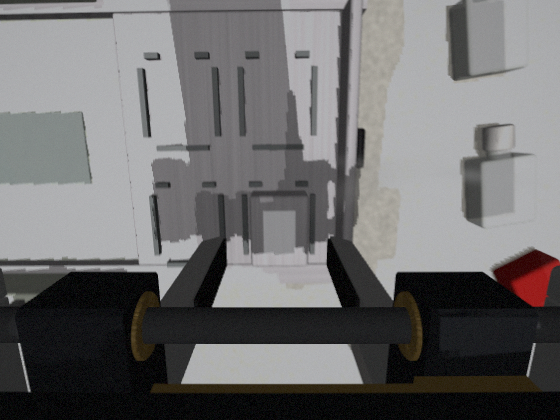

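View pics/s4.png

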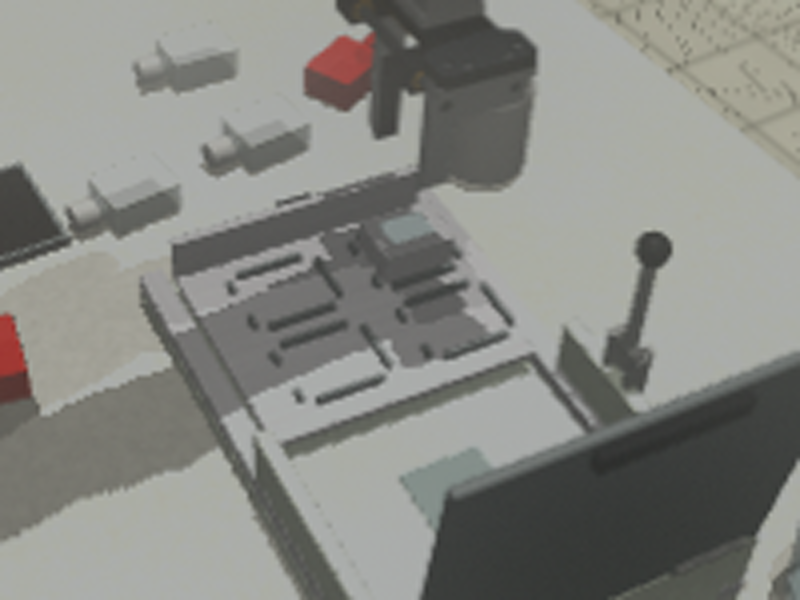

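Aligned over the block. Descend and grip.

{"method": "carry_out", "body": {"deltas": [{"x": 0, "y": 1, "z": 30, "yaw": 0, "hand": 100}, {"x": 0, "y": 1, "z": 60, "yaw": 0, "hand": 100}, {"x": 0, "y": 1, "z": 80, "yaw": 0, "hand": 100}, {"x": 0, "y": 1, "z": 85, "yaw": 0, "hand": 100}, {"x": 0, "y": 1, "z": 85, "yaw": 0, "hand": 100}, {"x": 0, "y": 1, "z": 85, "yaw": 0, "hand": 255}, {"x": 0, "y": 1, "z": 85, "yaw": 0, "hand": 255}, {"x": 0, "y": 1, "z": 85, "yaw": 0, "hand": 255}, {"x": 0, "y": 1, "z": 85, "yaw": 0, "hand": 255}], "force": 40}}

```text
time_s: 7.75
tcp_pos: [0.6198, 0.0458, 0.0453]
tool_rot: [0.001, 0.742, 0.671, 0.002]
contact_force: [-0.9, 0.2, 7.2]
width: 0.0436
```

{"method": "carry_out", "body": {"deltas": [{"x": 0, "y": 0, "z": -5, "yaw": 0, "hand": 255}, {"x": 0, "y": 0, "z": -25, "yaw": 0, "hand": 255}, {"x": 0, "y": 0, "z": -60, "yaw": 0, "hand": 255}, {"x": 0, "y": 0, "z": -95, "yaw": 0, "hand": 255}, {"x": 0, "y": 0, "z": -95, "yaw": 0, "hand": 255}, {"x": 0, "y": 0, "z": -95, "yaw": 0, "hand": 255}]}}

```text
time_s: 8.25
tcp_pos: [0.6194, 0.0455, 0.1404]
tool_rot: [0.001, 0.742, 0.671, 0.002]
contact_force: [-0.2, -1.5, -1.9]
width: 0.0439
```

```bash
python3 -c "
from h import *
go((.374,.2615,.14),1.545)"
```

```text
t 8.25 tcp [0.6194 0.0455 0.1404] ang 1.47 J [-0.24  0.67  0.2   1.68 -0.17  0.81  1.5 ] w 0.0439
delta x 190.2 y -265.9 z -0.5 yaw -0.075
```

{"method": "carry_out", "body": {"deltas": [{"x": 8, "y": -11, "z": 0, "yaw": 0, "hand": 255}, {"x": 30, "y": -42, "z": 0, "yaw": 0, "hand": 255}, {"x": 52, "y": -73, "z": 0, "yaw": -0.03, "hand": 255}, {"x": 75, "y": -105, "z": 0, "yaw": -0.05, "hand": 255}, {"x": 97, "y": -136, "z": 0, "yaw": -0.075, "hand": 255}, {"x": 119, "y": -167, "z": 0, "yaw": -0.075, "hand": 255}, {"x": 141, "y": -198, "z": 0, "yaw": -0.075, "hand": 255}, {"x": 164, "y": -229, "z": 0, "yaw": -0.075, "hand": 255}, {"x": 182, "y": -255, "z": 0, "yaw": -0.075, "hand": 255}, {"x": 190, "y": -266, "z": 0, "yaw": -0.075, "hand": 255}, {"x": 190, "y": -266, "z": 0, "yaw": -0.075, "hand": 255}, {"x": 190, "y": -266, "z": 0, "yaw": -0.075, "hand": 255}]}}

```text
time_s: 9.25
tcp_pos: [0.3715, 0.261, 0.1373]
tool_rot: [0.0, 0.715, 0.699, -0.001]
contact_force: [0.9, -1.1, -1.3]
width: 0.044
```

```bash
python3 -c "
from h import *
import pickle
c=cap('wrist','w5'); pickle.dump(c,open('w5.pkl','wb'))
s=cap('side');crop(s,130,150,270,290,'s5',4)
go((.374,.2615,.014),1.545)"
```

```text
t 9.35 tcp [0.3732 0.26   0.1376] ang 1.543 J [-0.82  0.47  0.21  2.12 -0.17  0.57  1.05] w 0.0437
delta x 1.7 y 0.8 z 123.6 yaw -0.002
```

View pics/w5.png

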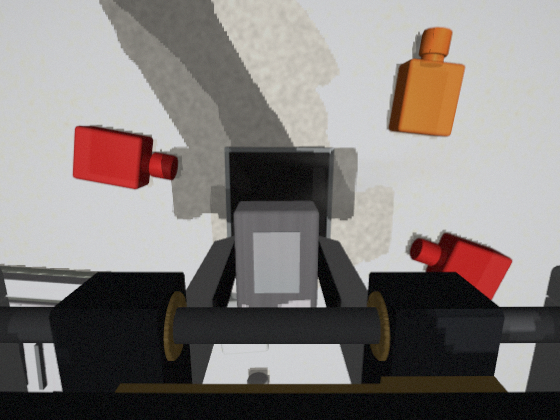

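View pics/s5.png

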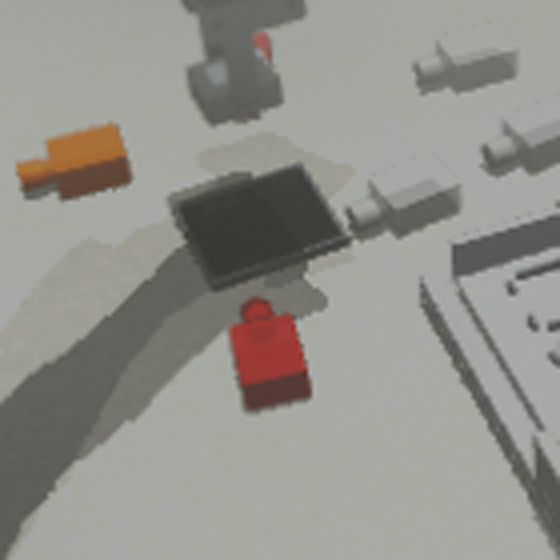

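{"method": "carry_out", "body": {"deltas": [{"x": 1, "y": 1, "z": 35, "yaw": 0, "hand": 255}, {"x": 1, "y": 1, "z": 70, "yaw": 0, "hand": 255}, {"x": 1, "y": 1, "z": 100, "yaw": 0, "hand": 255}, {"x": 1, "y": 1, "z": 115, "yaw": 0, "hand": 255}, {"x": 1, "y": 1, "z": 121, "yaw": 0, "hand": 255}, {"x": 1, "y": 1, "z": 124, "yaw": 0, "hand": 255}, {"x": 1, "y": 1, "z": 124, "yaw": 0, "hand": 255}]}}

```text
time_s: 9.93
tcp_pos: [0.3743, 0.2606, 0.0146]
tool_rot: [0.0, 0.717, 0.697, -0.0]
contact_force: [-0.4, -0.2, -1.2]
width: 0.0441
```

{"method": "carry_out", "body": {"deltas": [{"x": 0, "y": 0, "z": 2, "yaw": 0, "hand": 255}, {"x": 0, "y": 0, "z": 3, "yaw": 0, "hand": 255}, {"x": 0, "y": 0, "z": 3, "yaw": 0, "hand": 255}]}}

```text
time_s: 10.18
tcp_pos: [0.3748, 0.261, 0.0142]
tool_rot: [0.0, 0.717, 0.697, 0.001]
contact_force: [-3.8, -3.4, 34.4]
width: 0.0438
```

Contact. Release and rise, then look.

{"method": "carry_out", "body": {"deltas": [{"x": 0, "y": 0, "z": -1, "yaw": 0, "hand": 100}, {"x": 0, "y": 0, "z": -1, "yaw": 0, "hand": 100}, {"x": 0, "y": 0, "z": -1, "yaw": 0, "hand": 100}, {"x": 0, "y": 0, "z": -1, "yaw": 0, "hand": 100}, {"x": 0, "y": 0, "z": -20, "yaw": 0, "hand": 100}, {"x": 0, "y": 0, "z": -60, "yaw": 0, "hand": 100}, {"x": 0, "y": 0, "z": -100, "yaw": 0, "hand": 100}, {"x": 0, "y": 0, "z": -140, "yaw": 0, "hand": 100}, {"x": 0, "y": 0, "z": -170, "yaw": 0, "hand": 100}, {"x": 0, "y": 0, "z": -170, "yaw": 0, "hand": 100}, {"x": 0, "y": 0, "z": -170, "yaw": 0, "hand": 100}]}}

```text
time_s: 11.1
tcp_pos: [0.3745, 0.2631, 0.1825]
tool_rot: [0.0, 0.716, 0.698, 0.002]
contact_force: [0.2, -0.3, 0.1]
width: 0.0568
```

```bash
python3 -c "
from h import *
import pickle
c=cap('wrist','w6'); pickle.dump(c,open('w6.pkl','wb'))
go((.488,.223,.13),1.6)
s=cap('side');crop(s,150,130,310,250,'s6',4)"
```

```text
t 11.15 tcp [0.3735 0.2624 0.1812] ang 1.545 J [-0.88  0.4   0.28  2.07 -0.17  0.69  1.06] w 0.0572
delta x -36.4 y 115.5 z 51.2 yaw -0.055
```

View pics/w6.png

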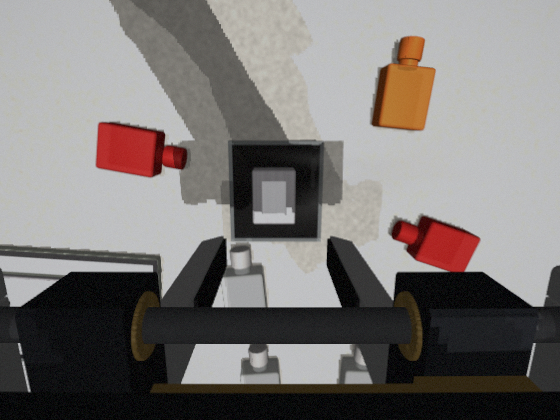

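View pics/s6.png

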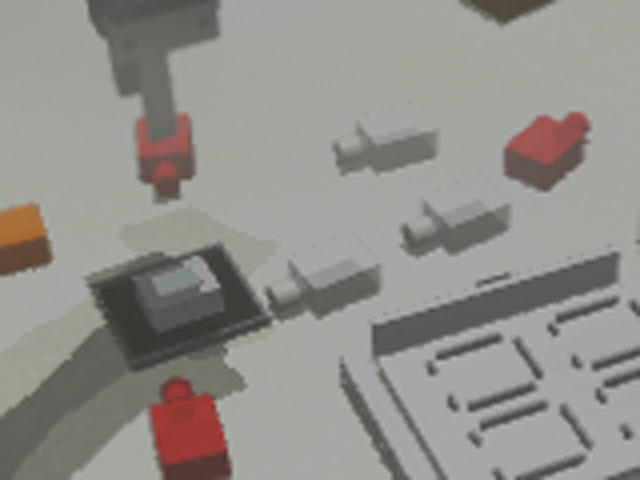

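The block sits inside the rim, at wrist image (273,193). Now flask A.

{"method": "carry_out", "body": {"deltas": [{"x": -20, "y": 35, "z": 0, "yaw": -0.03, "hand": 100}, {"x": -36, "y": 75, "z": 20, "yaw": -0.055, "hand": 100}, {"x": -36, "y": 115, "z": 51, "yaw": -0.055, "hand": 100}, {"x": -36, "y": 115, "z": 51, "yaw": -0.055, "hand": 100}, {"x": -36, "y": 115, "z": 51, "yaw": -0.055, "hand": 100}]}}

```text
time_s: 11.62
tcp_pos: [0.4882, 0.2209, 0.1261]
tool_rot: [-0.0, 0.698, 0.716, -0.003]
contact_force: [-0.3, -0.3, 0.4]
width: 0.0573
```

```bash
python3 -c "
from h import *
import pickle
c=cap('wrist','w7'); pickle.dump(c,open('w7.pkl','wb'))
go((.488,.223,.01),1.6)"
```

```text
t 11.67 tcp [0.4864 0.2219 0.1273] ang 1.598 J [-0.63  0.58  0.23  1.92 -0.2   0.67  1.32] w 0.0574
delta x 1.4 y 2.3 z 117.3 yaw -0.002
```

View pics/w7.png

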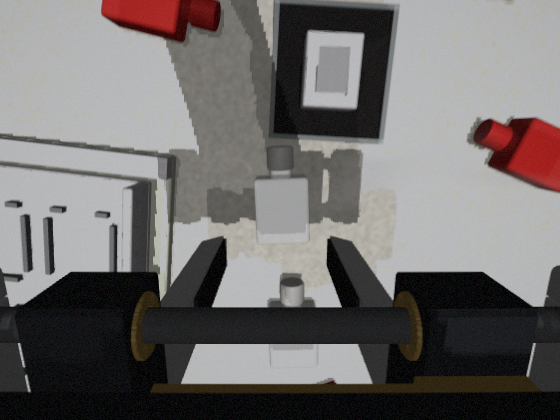

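Run:
```python
from h import *
import pickle
c=pickle.load(open('w7.pkl','rb'))
crop(c,235,135,330,255,'w7a',5)
for z in(0,.03): print([onplane(c,u,v,z).round(4) for u,v in [(256,180),(308,178),(308,241),(258,243)]])
print(onplane(c,281,158,.026))
```

```text
[array([0.4651, 0.2013, 0.    ]), array([0.462, 0.249, 0.   ]), array([0.5228, 0.2518, 0.    ]), array([0.526 , 0.2039, 0.    ])]
[array([0.4607, 0.2031, 0.03  ]), array([0.458 , 0.2461, 0.03  ]), array([0.5127, 0.2487, 0.03  ]), array([0.5156, 0.2054, 0.03  ])]
[0.44242701 0.22338805 0.026     ]
```

View pics/w7a.png

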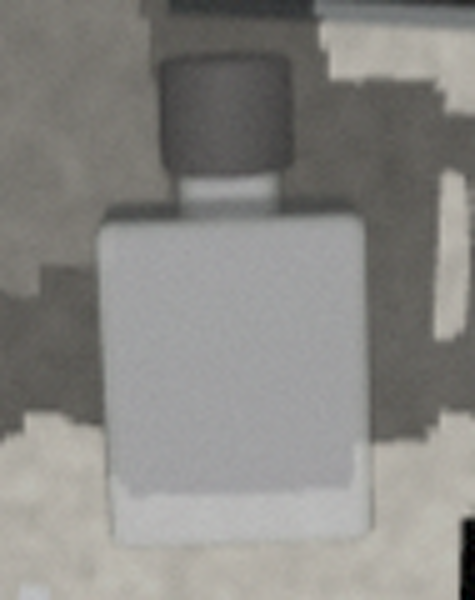

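{"method": "carry_out", "body": {"deltas": [{"x": 4, "y": 1, "z": 35, "yaw": 0, "hand": 85}, {"x": 4, "y": 1, "z": 70, "yaw": 0, "hand": 85}, {"x": 4, "y": 1, "z": 100, "yaw": 0, "hand": 85}, {"x": 4, "y": 1, "z": 118, "yaw": 0, "hand": 85}, {"x": 4, "y": 1, "z": 118, "yaw": 0, "hand": 85}, {"x": 4, "y": 1, "z": 118, "yaw": 0, "hand": 255}, {"x": 4, "y": 1, "z": 118, "yaw": 0, "hand": 255}, {"x": 4, "y": 1, "z": 118, "yaw": 0, "hand": 255}, {"x": 4, "y": 1, "z": 118, "yaw": 0, "hand": 255}, {"x": 4, "y": 1, "z": 118, "yaw": 0, "hand": 255}], "force": 25}}

```text
time_s: 12.5
tcp_pos: [0.4892, 0.228, 0.0137]
tool_rot: [0.0, 0.697, 0.717, 0.001]
contact_force: [-1.8, -0.1, 7.9]
width: 0.0463
```

{"method": "carry_out", "body": {"deltas": [{"x": 0, "y": 0, "z": -3, "yaw": 0, "hand": 255}, {"x": 0, "y": 0, "z": -25, "yaw": 0, "hand": 255}, {"x": 0, "y": 0, "z": -60, "yaw": 0, "hand": 255}, {"x": 0, "y": 0, "z": -95, "yaw": 0, "hand": 255}, {"x": 0, "y": 0, "z": -95, "yaw": 0, "hand": 255}, {"x": 0, "y": 0, "z": -95, "yaw": 0, "hand": 255}]}}

```text
time_s: 13.0
tcp_pos: [0.49, 0.2281, 0.1094]
tool_rot: [0.001, 0.697, 0.717, 0.002]
contact_force: [-0.0, 0.2, -0.8]
width: 0.0462
```

```bash
python3 -c "
from h import *
import pickle
go(N1+[0,0,.105],ANG)
c=cap('wrist','w8'); pickle.dump(c,open('w8.pkl','wb'))
go(N1+[0,0,.105],ANG)
c=cap('side'); pickle.dump(c,open('s8.pkl','wb'));crop(c,180,100,340,220,'s8',4)
"
```

```text
t 13.0 tcp [0.49   0.2281 0.1094] ang 1.6 J [-0.64  0.61  0.22  1.93 -0.22  0.62  1.33] w 0.0462
delta x -245.2 y 18.3 z 3.9 yaw 0.128
t 13.05 tcp [0.4887 0.2276 0.1079] ang 1.6 J [-0.63  0.62  0.22  1.93 -0.22  0.62  1.33] w 0.0461
delta x -244.8 y 19.6 z 2.7 yaw 0.128
```

View pics/w8.png

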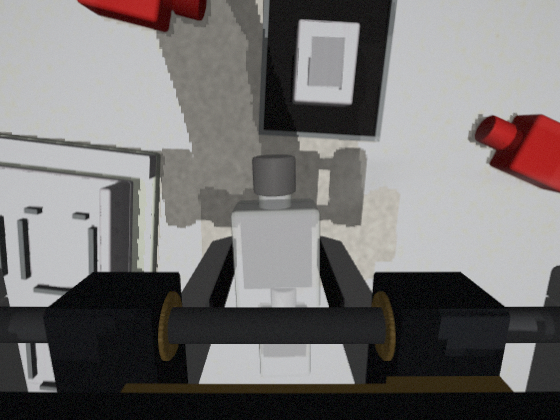

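View pics/s8.png

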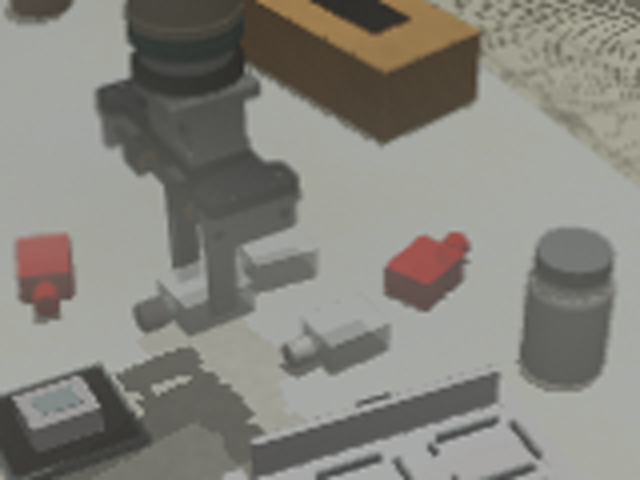

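```bash
cat >> h.py <<'E'
def held(c,u,v,tcp,ang,dz):
    """offset of flask mid from tcp in tool axes, from cap middle pixel; dz cap-top height above tcp"""
    X=onplane(c,u,v,tcp[2]+dz); tx=np.array([np.cos(ang),np.sin(ang)]);ty=np.array([np.sin(ang),-np.cos(ang)])
    d=(X-tcp)[:2]; return (d@tx*1000).round(1),(d@ty*1000+45).round(1)
E
python3 - <<'E'
from h import *
import pickle
c=pickle.load(open('w8.pkl','rb'))
tcp=np.array([.4893,.2279,.1085])
print(held(c,274,175,tcp,1.6,.0128))
X=[onplane(c,u,v,tcp[2]+.0163) for u,v in[(233,212),(318,208)]]
print(X, (sum(X)/2-tcp), 'near edge rel')
E
```

```text
(np.float64(-0.9), np.float64(-0.5))
[array([0.4625535 , 0.20555184, 0.1248    ]), array([0.45930283, 0.24814663, 0.1248    ])] [-0.02837184 -0.00105077  0.0163    ] near edge rel
```

Flask A is centred in the jaws. Carry it over nest 1.

{"method": "carry_out", "body": {"deltas": [{"x": -12, "y": 2, "z": -10, "yaw": 0, "hand": 255}, {"x": -45, "y": 5, "z": -10, "yaw": 0.03, "hand": 255}, {"x": -80, "y": 9, "z": -10, "yaw": 0.06, "hand": 255}, {"x": -115, "y": 12, "z": -10, "yaw": 0.09, "hand": 255}, {"x": -150, "y": 15, "z": -10, "yaw": 0.128, "hand": 255}, {"x": -185, "y": 18, "z": -10, "yaw": 0.128, "hand": 255}, {"x": -215, "y": 19, "z": -10, "yaw": 0.128, "hand": 255}, {"x": -238, "y": 19, "z": -5, "yaw": 0.128, "hand": 255}, {"x": -245, "y": 19, "z": 0, "yaw": 0.128, "hand": 255}, {"x": -245, "y": 19, "z": 2, "yaw": 0.128, "hand": 255}, {"x": -245, "y": 19, "z": 2, "yaw": 0.128, "hand": 255}]}}

```text
time_s: 14.02
tcp_pos: [0.5136, -0.0165, 0.1041]
tool_rot: [-0.001, 0.741, 0.671, -0.001]
contact_force: [-0.3, -0.2, -0.3]
width: 0.0459
```

```bash
python3 -c "
from h import *
import pickle
go(N1+[0,0,.105],ANG)
c=cap('wrist','w9'); pickle.dump(c,open('w9.pkl','wb'))
go(N1+[0,0,.05],ANG)
"
```

```text
t 14.02 tcp [ 0.5136 -0.0165  0.1041] ang 1.472 J [-0.17  0.6   0.21  1.99 -0.22  0.58  1.67] w 0.0459
delta x 0.2 y 1.9 z -0.9 yaw -0.000
t 14.07 tcp [ 0.5139 -0.0154  0.1045] ang 1.474 J [-0.17  0.6   0.21  1.99 -0.22  0.58  1.67] w 0.0459
delta x -1.0 y 1.8 z 54.5 yaw 0.002
```

View pics/w9.png

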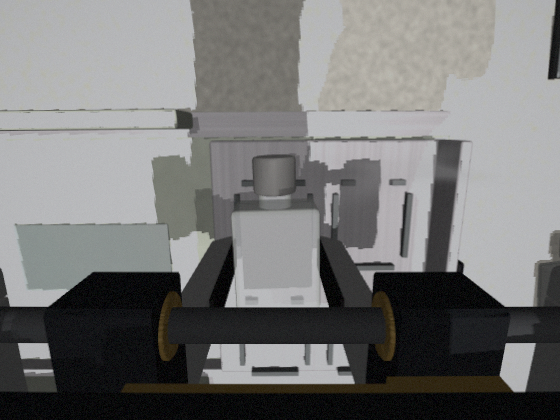

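Run:
```python
from h import *
import pickle
c=pickle.load(open('w9.pkl','rb'))
crop(c,205,130,425,280,'w9a',3.6)
a=onplane(c,246,183,.041);b=onplane(c,302,183,.041);print(a,b,(a+b)/2+.0335*ex)
a=onplane(c,347,182,.041);b=onplane(c,398,182,.041);print((a+b)/2+.0335*ex,N2)
```

```text
[ 0.48117619 -0.03542271  0.041     ] [0.4852699  0.00528325 0.041     ] [ 0.51655902 -0.01838082  0.041     ]
[0.52300983 0.05333416 0.041     ] [0.523  0.0565 0.    ]
```

View pics/w9a.png

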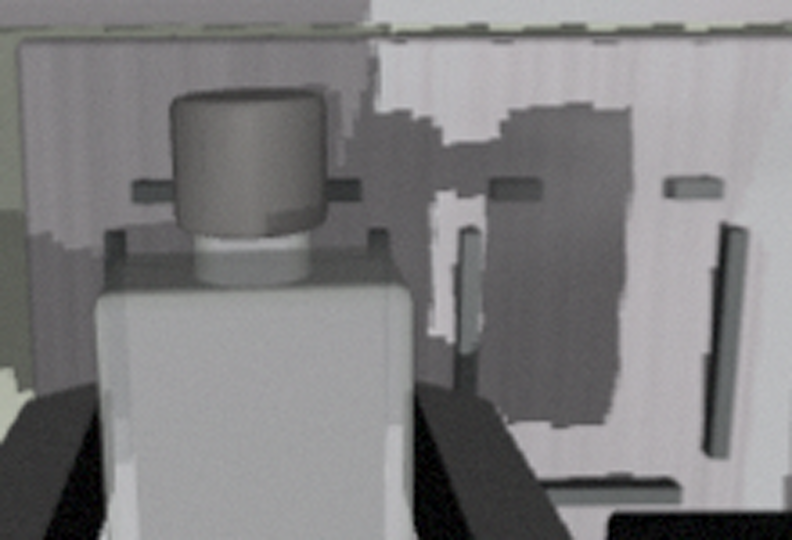

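{"method": "carry_out", "body": {"deltas": [{"x": -1, "y": 2.5, "z": 25, "yaw": 0, "hand": 255}, {"x": -1, "y": 2.5, "z": 40, "yaw": 0, "hand": 255}, {"x": -1, "y": 2.5, "z": 48, "yaw": 0, "hand": 255}, {"x": -1, "y": 2.5, "z": 52, "yaw": 0, "hand": 255}, {"x": -1, "y": 2.5, "z": 55, "yaw": 0, "hand": 255}, {"x": -1, "y": 2.5, "z": 55, "yaw": 0, "hand": 255}, {"x": -1, "y": 2.5, "z": 55, "yaw": 0, "hand": 255}]}}

```text
time_s: 14.65
tcp_pos: [0.5177, -0.0174, 0.0519]
tool_rot: [0.0, 0.74, 0.672, 0.001]
contact_force: [-1.7, -1.3, 12.0]
width: 0.0461
```

```bash
python3 -c "
from h import *
import pickle
c=cap('wrist','w10'); pickle.dump(c,open('w10.pkl','wb'))
go(N1+[0,0,.05],ANG)
s=cap('side');crop(s,215,170,345,270,'s10',6);print(arm.read_state()['contact_force'])
"
```

```text
t 14.7 tcp [ 0.5177 -0.0174  0.0519] ang 1.474 J [-0.13  0.69  0.17  2.02 -0.25  0.46  1.7 ] w 0.0463
delta x 0.7 y -2.3 z 1.9 yaw 0.002
[-2.7998038  -1.46295343 12.83112722]
```

View pics/w10.png

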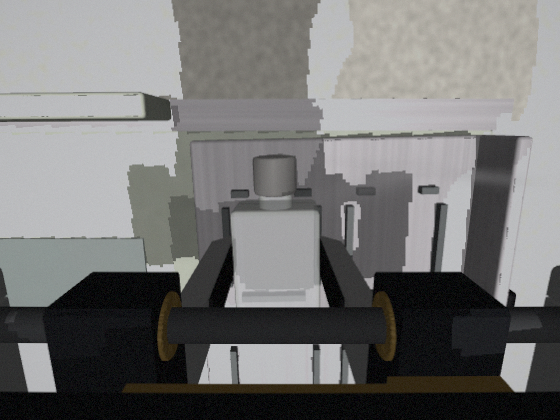

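View pics/s10.png

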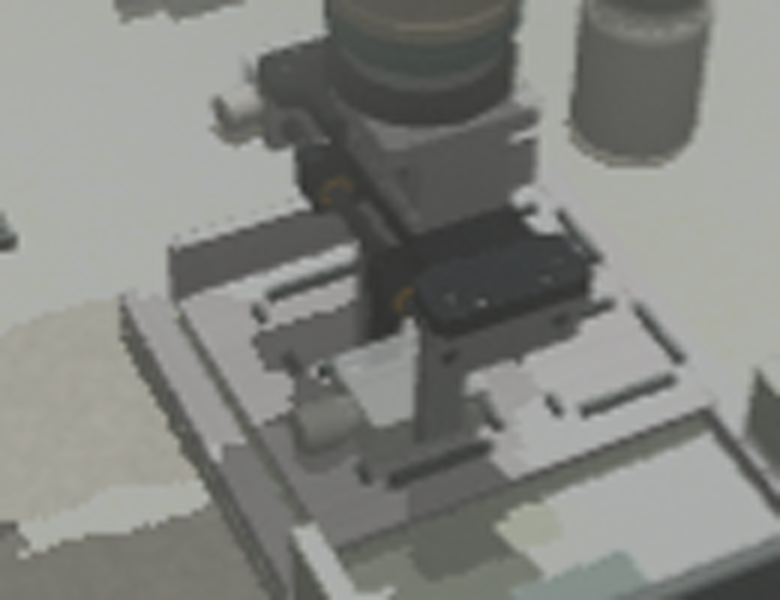

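Run:
```python
from h import *
import pickle
c=pickle.load(open('w10.pkl','rb'))
crop(c,205,140,345,300,'w10a',4)
a=onplane(c,240,193,.041);b=onplane(c,303,193,.041);print(a,b,(a+b)/2+.0335*ex)
a=onplane(c,366,190,.041);b=onplane(c,429,190,.041);print((a+b)/2+.0335*ex,N2)
```

```text
[ 0.48314179 -0.03509461  0.041     ] [0.48669068 0.00103363 0.041     ] [ 0.5182522  -0.02034158  0.041     ]
[0.52358338 0.0520754  0.041     ] [0.523  0.0565 0.    ]
```

View pics/w10a.png

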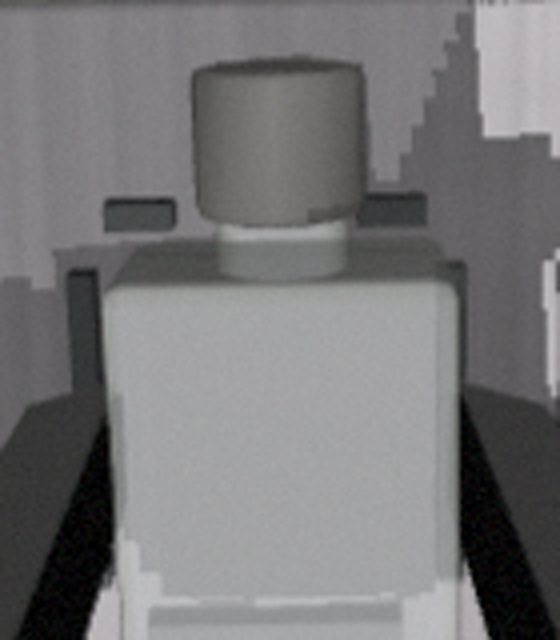

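Slightly off to the right: the flask is on the rib edge. I'll lift, shift -2.5 mm and lower again.

{"method": "carry_out", "body": {"deltas": [{"x": 0, "y": 0, "z": -6, "yaw": 0, "hand": 255}, {"x": -2.5, "y": 0, "z": -6, "yaw": 0, "hand": 255}, {"x": -2.5, "y": 0, "z": -6, "yaw": 0, "hand": 255}, {"x": -2.5, "y": 0, "z": -3, "yaw": 0, "hand": 255}, {"x": -2.5, "y": 0, "z": 0, "yaw": 0, "hand": 255}, {"x": -2.5, "y": 0, "z": 0, "yaw": 0, "hand": 255}]}}

```text
time_s: 15.25
tcp_pos: [0.5161, -0.0205, 0.0492]
tool_rot: [-0.001, 0.741, 0.671, -0.001]
contact_force: [-0.5, 0.8, -0.7]
width: 0.0461
```

{"method": "carry_out", "body": {"deltas": [{"x": 0, "y": 1, "z": 1.5, "yaw": 0, "hand": 255}, {"x": 0, "y": 1, "z": 2.5, "yaw": 0, "hand": 255}, {"x": 0, "y": 1, "z": 2.5, "yaw": 0, "hand": 255}]}}

```text
time_s: 15.5
tcp_pos: [0.5184, -0.0211, 0.0481]
tool_rot: [0.0, 0.741, 0.671, 0.0]
contact_force: [-0.7, -1.1, 6.8]
width: 0.046
```

Seated depth reached (TCP 0.048). Release and rise.

{"method": "carry_out", "body": {"deltas": [{"x": 0, "y": 0, "z": 0, "yaw": 0, "hand": 100}, {"x": 0, "y": 0, "z": 0, "yaw": 0, "hand": 100}, {"x": 0, "y": 0, "z": 0, "yaw": 0, "hand": 100}, {"x": 0, "y": 0, "z": -10, "yaw": 0, "hand": 100}, {"x": 0, "y": 0, "z": -40, "yaw": 0, "hand": 100}, {"x": 0, "y": 0, "z": -80, "yaw": 0, "hand": 100}, {"x": 0, "y": -30, "z": -110, "yaw": 0, "hand": 100}, {"x": 20, "y": -30, "z": -140, "yaw": 0, "hand": 100}, {"x": 20, "y": -30, "z": -140, "yaw": 0, "hand": 100}, {"x": 20, "y": -30, "z": -140, "yaw": 0, "hand": 100}]}}

```text
time_s: 16.33
tcp_pos: [0.4911, 0.0031, 0.1898]
tool_rot: [0.001, 0.74, 0.672, 0.002]
contact_force: [-0.1, 0.1, 0.3]
width: 0.0569
```

```bash
python3 -c "
from h import *
import pickle
c=cap('wrist','w11'); pickle.dump(c,open('w11.pkl','wb'))
crop(c,190,90,460,300,'w11a',2.9)
go((.612,.237,.13),1.61)
"
```

```text
t 16.38 tcp [0.4902 0.0023 0.1884] ang 1.473 J [-0.26  0.44  0.27  1.98 -0.17  0.74  1.59] w 0.0571
delta x 245.4 y 98.2 z 58.7 yaw -0.137
```

View pics/w11a.png

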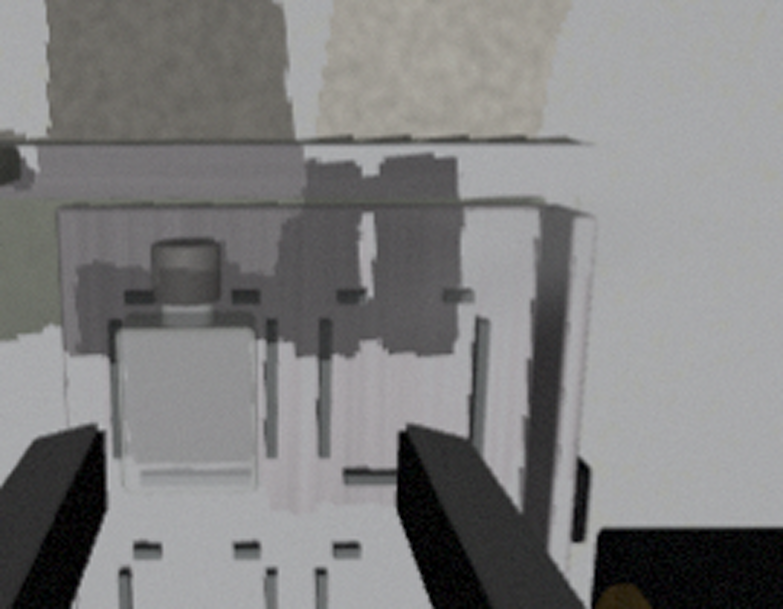

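Run:
```python
from h import *
import pickle
c=pickle.load(open('w11.pkl','rb'))
f=lambda u,v:onplane(c,190+u/2.9,90+v/2.9,.041)
for n,(u0,u1,v) in dict(n1=(139,246,296),n2=(352,458,296),n3=(148,247,549)).items():
    print(n,((f(u0,v)+f(u1,v))/2+.0335*ex).round(4))
```

```text
n1 [ 0.5157 -0.0191  0.041 ]
n2 [0.5228 0.0536 0.041 ]
n3 [ 0.6096 -0.0278  0.041 ]
```

Flask A is seated in nest 1. Next is flask B.

{"method": "carry_out", "body": {"deltas": [{"x": 35, "y": 14, "z": 0, "yaw": 0, "hand": 85}, {"x": 70, "y": 28, "z": 0, "yaw": -0.05, "hand": 85}, {"x": 105, "y": 42, "z": 5, "yaw": -0.1, "hand": 85}, {"x": 140, "y": 56, "z": 15, "yaw": -0.137, "hand": 85}, {"x": 175, "y": 70, "z": 25, "yaw": -0.137, "hand": 85}, {"x": 210, "y": 84, "z": 35, "yaw": -0.137, "hand": 85}, {"x": 238, "y": 95, "z": 50, "yaw": -0.137, "hand": 85}, {"x": 245, "y": 98, "z": 58, "yaw": -0.137, "hand": 85}, {"x": 245, "y": 98, "z": 58, "yaw": -0.137, "hand": 85}, {"x": 245, "y": 98, "z": 58, "yaw": -0.137, "hand": 85}]}}

```text
time_s: 17.22
tcp_pos: [0.6105, 0.2339, 0.1277]
tool_rot: [-0.0, 0.694, 0.72, -0.002]
contact_force: [0.6, -0.3, -0.1]
width: 0.0629
```

```bash
cat >> h.py <<'E'
N1=np.array([.517,-.0195,0]);N2=np.array([.5235,.053,0]);N3=np.array([.611,-.028,0])
E
python3 -c "
from h import *
import pickle
c=cap('wrist','w12'); pickle.dump(c,open('w12.pkl','wb'))
go((.612,.237,.011),1.61)
"
```

```text
t 17.27 tcp [0.6111 0.2332 0.1289] ang 1.607 J [-0.53  0.73  0.21  1.58 -0.19  0.86  1.36] w 0.0627
delta x 4.1 y 1.3 z 117.9 yaw -0.003
```

View pics/w12.png

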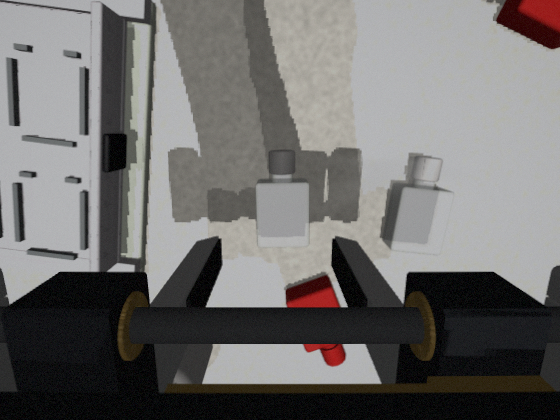

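{"method": "carry_out", "body": {"deltas": [{"x": 4, "y": 2, "z": 35, "yaw": 0, "hand": 85}, {"x": 4, "y": 2, "z": 70, "yaw": 0, "hand": 85}, {"x": 4, "y": 2, "z": 100, "yaw": 0, "hand": 85}, {"x": 4, "y": 2, "z": 115, "yaw": 0, "hand": 85}, {"x": 4, "y": 2, "z": 117, "yaw": 0, "hand": 85}, {"x": 4, "y": 2, "z": 117, "yaw": 0, "hand": 255}, {"x": 4, "y": 2, "z": 117, "yaw": 0, "hand": 255}, {"x": 4, "y": 2, "z": 117, "yaw": 0, "hand": 255}, {"x": 4, "y": 2, "z": 117, "yaw": 0, "hand": 255}, {"x": 4, "y": 2, "z": 117, "yaw": 0, "hand": 255}, {"x": 4, "y": 2, "z": 117, "yaw": 0, "hand": 255}]}}

```text
time_s: 18.18
tcp_pos: [0.615, 0.24, 0.0148]
tool_rot: [0.001, 0.694, 0.72, 0.001]
contact_force: [-1.1, -1.8, 6.8]
width: 0.0457
```

{"method": "carry_out", "body": {"deltas": [{"x": 0, "y": 0, "z": -3, "yaw": 0, "hand": 255}, {"x": 0, "y": 0, "z": -25, "yaw": 0, "hand": 255}, {"x": 0, "y": 0, "z": -60, "yaw": 0, "hand": 255}, {"x": 0, "y": 0, "z": -95, "yaw": 0, "hand": 255}, {"x": 0, "y": 0, "z": -105, "yaw": 0, "hand": 255}, {"x": 0, "y": 0, "z": -105, "yaw": 0, "hand": 255}, {"x": 0, "y": 0, "z": -105, "yaw": 0, "hand": 255}]}}

```text
time_s: 18.77
tcp_pos: [0.6131, 0.2405, 0.1178]
tool_rot: [-0.0, 0.693, 0.721, 0.0]
contact_force: [0.5, -0.1, -0.6]
width: 0.0458
```

```bash
python3 -c "
from h import *
import pickle
c=cap('wrist','w13'); pickle.dump(c,open('w13.pkl','wb'))
go(N3+[0,0,.118],ANG)
"
```

```text
t 18.82 tcp [0.6122 0.2402 0.1164] ang 1.609 J [-0.54  0.75  0.21  1.58 -0.19  0.84  1.36] w 0.0457
delta x -267.9 y -11.5 z -1.4 yaw 0.138
```

View pics/w13.png

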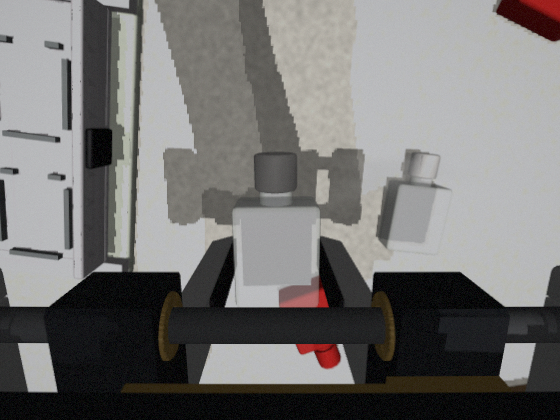

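{"method": "carry_out", "body": {"deltas": [{"x": -12, "y": 0, "z": -10, "yaw": 0, "hand": 255}, {"x": -45, "y": -2, "z": -10, "yaw": 0.03, "hand": 255}, {"x": -80, "y": -4, "z": -10, "yaw": 0.06, "hand": 255}, {"x": -115, "y": -6, "z": -10, "yaw": 0.09, "hand": 255}, {"x": -150, "y": -8, "z": -10, "yaw": 0.138, "hand": 255}, {"x": -185, "y": -10, "z": -10, "yaw": 0.138, "hand": 255}, {"x": -220, "y": -10, "z": -10, "yaw": 0.138, "hand": 255}, {"x": -250, "y": -10, "z": -5, "yaw": 0.138, "hand": 255}, {"x": -268, "y": -10, "z": 5, "yaw": 0.138, "hand": 255}, {"x": -268, "y": -10, "z": 10, "yaw": 0.138, "hand": 255}, {"x": -268, "y": -10, "z": 10, "yaw": 0.138, "hand": 255}, {"x": -268, "y": -10, "z": 10, "yaw": 0.138, "hand": 255}]}}

```text
time_s: 19.82
tcp_pos: [0.6128, -0.0268, 0.1067]
tool_rot: [-0.001, 0.741, 0.671, -0.001]
contact_force: [-0.6, 0.9, -0.9]
width: 0.0461
```

```bash
python3 -c "
from h import *
import pickle
c=cap('wrist','w14'); pickle.dump(c,open('w14.pkl','wb'))
crop(c,190,90,460,300,'w14a',2.9)
go(N3+[0,0,.05],ANG)
"
```

```text
t 19.87 tcp [ 0.6133 -0.0261  0.1071] ang 1.473 J [-0.13  0.7   0.21  1.72 -0.2   0.74  1.65] w 0.0456
delta x -2.2 y -2.0 z 57.1 yaw 0.001
```

View pics/w14a.png

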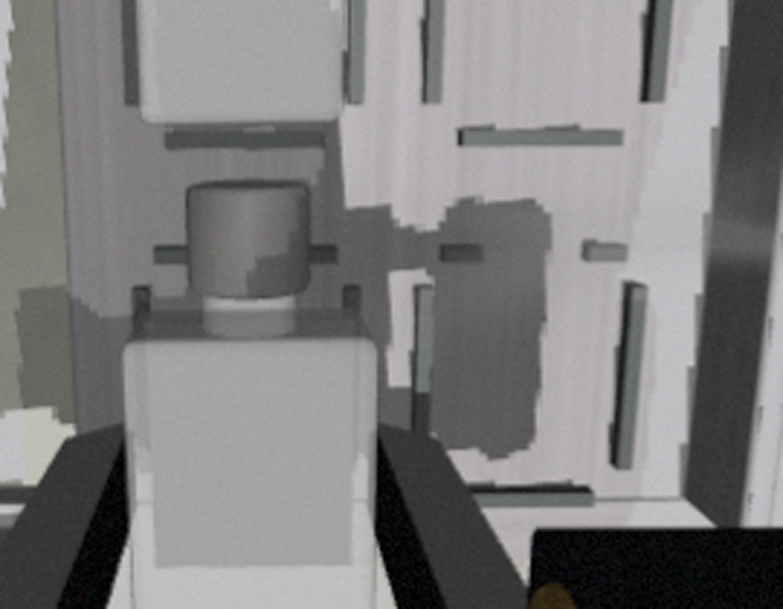

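Run:
```python
from h import *
import pickle
c=pickle.load(open('w14.pkl','rb'))
f=lambda u,v:onplane(c,190+u/2.9,90+v/2.9,.041)
print((f(155,254)+f(336,254))/2+.0335*ex)
d,y=held(c,190+249/2.9,90+238/2.9,np.array([.613,-.0265,.1069]),ANG,.0125);print(d,y)
c=pickle.load(open('w9.pkl','rb'));print(held(c,274,175,np.array([.5138,-.016,.1043]),ANG,.0125))
c=pickle.load(open('w10.pkl','rb'));print(held(c,205+278/4,140+142/4,np.array([.5177,-.0174,.052]),ANG,.0125))
```

```text
[ 0.61215406 -0.02786002  0.041     ]
-0.5 -2.9
(np.float64(-1.6), np.float64(-1.4))
(np.float64(-1.0), np.float64(-1.0))
```

{"method": "carry_out", "body": {"deltas": [{"x": -1.5, "y": 1.5, "z": 25, "yaw": 0, "hand": 255}, {"x": -1.5, "y": 1.5, "z": 40, "yaw": 0, "hand": 255}, {"x": -1.5, "y": 1.5, "z": 48, "yaw": 0, "hand": 255}, {"x": -1.5, "y": 1.5, "z": 53, "yaw": 0, "hand": 255}, {"x": -1.5, "y": 1.5, "z": 57, "yaw": 0, "hand": 255}, {"x": -1.5, "y": 1.5, "z": 58.5, "yaw": 0, "hand": 255}, {"x": -1.5, "y": 1.5, "z": 58.5, "yaw": 0, "hand": 255}]}}

```text
time_s: 20.45
tcp_pos: [0.6156, -0.0288, 0.0498]
tool_rot: [0.0, 0.741, 0.671, 0.001]
contact_force: [0.2, -0.4, -1.1]
width: 0.0457
```

{"method": "carry_out", "body": {"deltas": [{"x": 0, "y": 0, "z": 1.5, "yaw": 0, "hand": 255}, {"x": 0, "y": 0, "z": 1.5, "yaw": 0, "hand": 255}, {"x": 0, "y": 0, "z": 1.5, "yaw": 0, "hand": 100}, {"x": 0, "y": 0, "z": 1, "yaw": 0, "hand": 100}, {"x": 0, "y": 0, "z": 0, "yaw": 0, "hand": 100}, {"x": 0, "y": 0, "z": -10, "yaw": 0, "hand": 100}, {"x": 0, "y": 0, "z": -40, "yaw": 0, "hand": 100}, {"x": 0, "y": 0, "z": -80, "yaw": 0, "hand": 100}, {"x": 0, "y": -30, "z": -110, "yaw": 0, "hand": 100}, {"x": 20, "y": -50, "z": -140, "yaw": 0, "hand": 100}, {"x": 20, "y": -50, "z": -140, "yaw": 0, "hand": 100}, {"x": 20, "y": -50, "z": -140, "yaw": 0, "hand": 100}]}}

```text
time_s: 21.45
tcp_pos: [0.568, -0.0036, 0.1917]
tool_rot: [0.001, 0.741, 0.672, 0.002]
contact_force: [-0.1, -0.3, -0.6]
width: 0.0572
```

```bash
python3 -c "
from h import *
import pickle
c=cap('wrist','w15'); pickle.dump(c,open('w15.pkl','wb'))
crop(c,190,60,460,300,'w15a',2.4)
go((.612,.358,.13),1.505)
t=cap('top');pickle.dump(t,open('top15.pkl','wb'));crop(t,130,150,260,280,'t15',4)
"
```

```text
t 21.5 tcp [ 0.5677 -0.0045  0.1902] ang 1.472 J [-0.2   0.54  0.25  1.78 -0.17  0.85  1.59] w 0.0575
delta x 365.1 y 8.2 z 60.3 yaw -0.033
```

View pics/w15a.png

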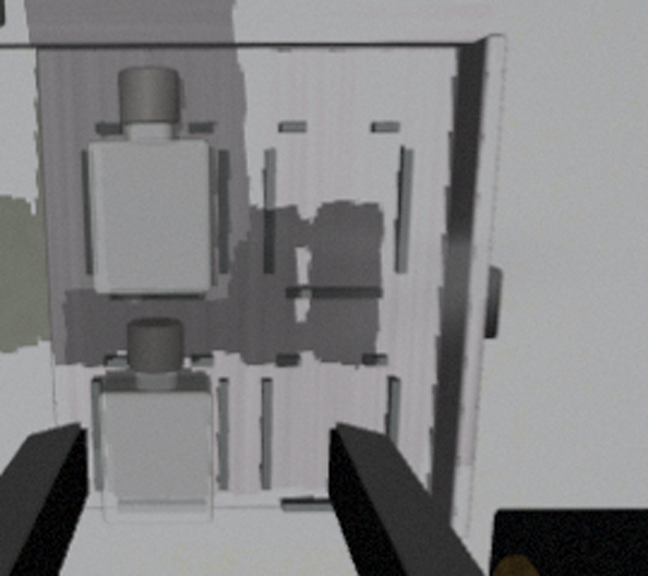

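View pics/t15.png

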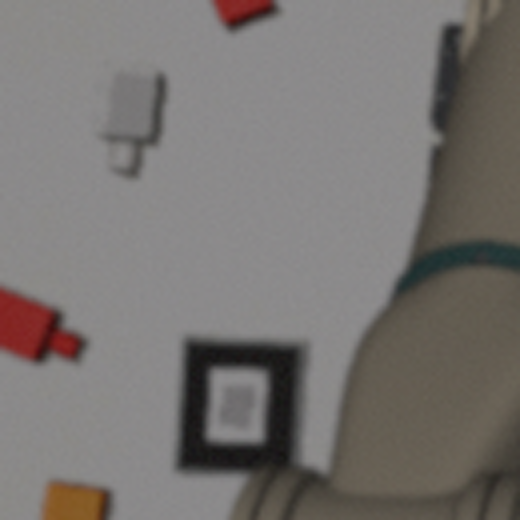

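A and B are seated, the block is on its pad, and flask C is unmoved at top image (163,176). Fetch C.

{"method": "carry_out", "body": {"deltas": [{"x": 20, "y": 0, "z": 0, "yaw": 0, "hand": 85}, {"x": 60, "y": 2, "z": 0, "yaw": 0, "hand": 85}, {"x": 100, "y": 4, "z": 0, "yaw": 0, "hand": 85}, {"x": 140, "y": 6, "z": 0, "yaw": -0.03, "hand": 85}, {"x": 180, "y": 8, "z": 0, "yaw": -0.033, "hand": 85}, {"x": 220, "y": 8, "z": 0, "yaw": -0.033, "hand": 85}, {"x": 260, "y": 8, "z": 10, "yaw": -0.033, "hand": 85}, {"x": 300, "y": 8, "z": 25, "yaw": -0.033, "hand": 85}, {"x": 335, "y": 8, "z": 40, "yaw": -0.033, "hand": 85}, {"x": 358, "y": 8, "z": 55, "yaw": -0.033, "hand": 85}, {"x": 365, "y": 8, "z": 60, "yaw": -0.033, "hand": 85}, {"x": 365, "y": 8, "z": 60, "yaw": -0.033, "hand": 85}]}}

```text
time_s: 22.55
tcp_pos: [0.6098, 0.3586, 0.125]
tool_rot: [-0.001, 0.729, 0.684, -0.003]
contact_force: [-1.1, -0.4, -0.0]
width: 0.0624
```

```bash
python3 -c "
from h import *
import pickle
c=cap('wrist','w16'); pickle.dump(c,open('w16.pkl','wb'))
go((.612,.358,.011),1.505)
"
```

```text
t 22.6 tcp [0.6112 0.3561 0.1268] ang 1.504 J [-0.69  0.81  0.23  1.41 -0.2   0.95  1.1 ] w 0.0629
delta x 2.4 y 0.9 z 115.8 yaw -0.001
```

View pics/w16.png

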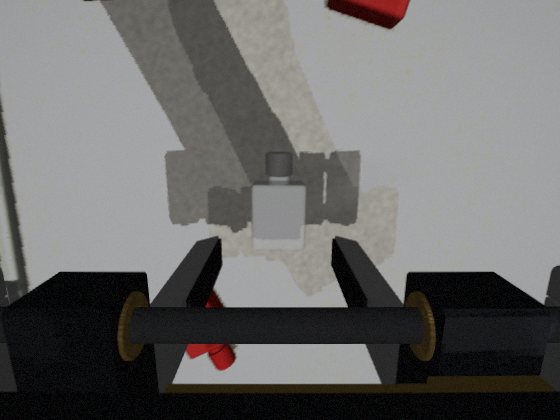

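{"method": "carry_out", "body": {"deltas": [{"x": 2, "y": 2, "z": 35, "yaw": 0, "hand": 85}, {"x": 2, "y": 2, "z": 70, "yaw": 0, "hand": 85}, {"x": 2, "y": 2, "z": 100, "yaw": 0, "hand": 85}, {"x": 2, "y": 2, "z": 113, "yaw": 0, "hand": 85}, {"x": 2, "y": 2, "z": 115, "yaw": 0, "hand": 85}, {"x": 2, "y": 2, "z": 115, "yaw": 0, "hand": 255}, {"x": 2, "y": 2, "z": 115, "yaw": 0, "hand": 255}, {"x": 2, "y": 2, "z": 115, "yaw": 0, "hand": 255}, {"x": 2, "y": 2, "z": 115, "yaw": 0, "hand": 255}, {"x": 2, "y": 2, "z": 115, "yaw": 0, "hand": 255}, {"x": 2, "y": 2, "z": 115, "yaw": 0, "hand": 255}]}}

```text
time_s: 23.52
tcp_pos: [0.6156, 0.3599, 0.0167]
tool_rot: [0.001, 0.73, 0.683, 0.002]
contact_force: [-0.1, -1.6, 6.8]
width: 0.0458
```

{"method": "carry_out", "body": {"deltas": [{"x": 0, "y": 0, "z": -3, "yaw": 0, "hand": 255}, {"x": 0, "y": 0, "z": -25, "yaw": 0, "hand": 255}, {"x": 0, "y": 0, "z": -60, "yaw": 0, "hand": 255}, {"x": 0, "y": 0, "z": -95, "yaw": 0, "hand": 255}, {"x": 0, "y": 0, "z": -105, "yaw": 0, "hand": 255}, {"x": 0, "y": 0, "z": -105, "yaw": 0, "hand": 255}, {"x": 0, "y": 0, "z": -105, "yaw": 0, "hand": 255}]}}

```text
time_s: 24.1
tcp_pos: [0.6133, 0.3597, 0.1192]
tool_rot: [-0.0, 0.73, 0.683, 0.0]
contact_force: [0.2, -0.5, -1.5]
width: 0.0458
```

```bash
python3 -c "
from h import *
import pickle
c=cap('wrist','w17'); pickle.dump(c,open('w17.pkl','wb'))
go(N2+[0,0,.118],ANG)
"
```

```text
t 24.15 tcp [0.6124 0.3592 0.1177] ang 1.504 J [-0.69  0.82  0.23  1.41 -0.21  0.94  1.1 ] w 0.0457
delta x -311.5 y -68.3 z 0.2 yaw 0.032
```

View pics/w17.png

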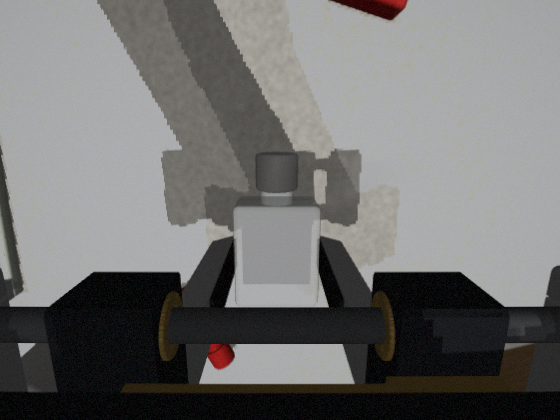

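{"method": "carry_out", "body": {"deltas": [{"x": -12, "y": -2, "z": -10, "yaw": 0, "hand": 255}, {"x": -45, "y": -10, "z": -10, "yaw": 0.03, "hand": 255}, {"x": -80, "y": -17, "z": -10, "yaw": 0.032, "hand": 255}, {"x": -115, "y": -25, "z": -10, "yaw": 0.032, "hand": 255}, {"x": -150, "y": -32, "z": -10, "yaw": 0.032, "hand": 255}, {"x": -185, "y": -40, "z": -10, "yaw": 0.032, "hand": 255}, {"x": -220, "y": -47, "z": -10, "yaw": 0.032, "hand": 255}, {"x": -255, "y": -55, "z": -10, "yaw": 0.032, "hand": 255}, {"x": -288, "y": -62, "z": -10, "yaw": 0.032, "hand": 255}, {"x": -306, "y": -66, "z": -5, "yaw": 0.032, "hand": 255}, {"x": -312, "y": -67, "z": 5, "yaw": 0.032, "hand": 255}, {"x": -312, "y": -67, "z": 10, "yaw": 0.032, "hand": 255}]}}

```text
time_s: 25.15
tcp_pos: [0.5237, 0.0491, 0.108]
tool_rot: [-0.001, 0.743, 0.67, -0.002]
contact_force: [0.3, 0.6, -1.0]
width: 0.0458
```

{"method": "carry_out", "body": {"deltas": [{"x": 0, "y": 0, "z": 0, "yaw": 0, "hand": 255}, {"x": 0, "y": 0, "z": 0, "yaw": 0, "hand": 255}]}}

```text
time_s: 25.32
tcp_pos: [0.5255, 0.0534, 0.1085]
tool_rot: [-0.001, 0.741, 0.672, -0.001]
contact_force: [0.1, 0.2, -0.9]
width: 0.0457
```

```bash
python3 -c "
from h import *
import pickle
c=cap('wrist','w18'); pickle.dump(c,open('w18.pkl','wb'))
crop(c,190,90,460,300,'w18a',2.9)
go(N2+[0,0,.05],ANG)
"
```

```text
t 25.37 tcp [0.5259 0.0537 0.1089] ang 1.474 J [-0.28  0.6   0.19  1.95 -0.19  0.61  1.51] w 0.046
delta x -1.0 y -2.3 z 58.9 yaw 0.002
```

View pics/w18a.png

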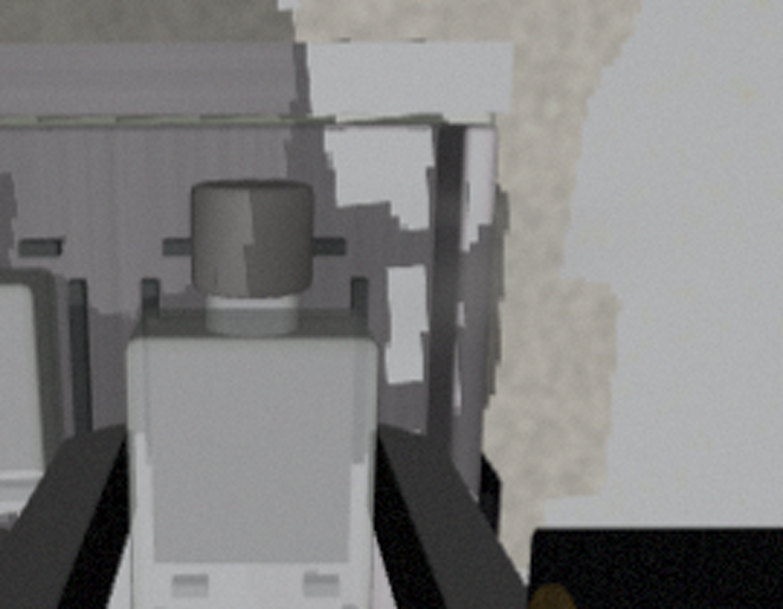

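Run:
```python
from h import *
import pickle
c=pickle.load(open('w18.pkl','rb'))
f=lambda u,v:onplane(c,190+u/2.9,90+v/2.9,.041)
print((f(164,246)+f(345,246))/2+.0335*ex)
print(held(c,190+252/2.9,90+238/2.9,np.array([.5257,.0536,.1087]),ANG,.011))
```

```text
[0.52338072 0.05468896 0.041     ]
(np.float64(0.1), np.float64(-2.7))
```

{"method": "carry_out", "body": {"deltas": [{"x": 0.5, "y": -0.5, "z": 25, "yaw": 0, "hand": 255}, {"x": 0.5, "y": -0.5, "z": 40, "yaw": 0, "hand": 255}, {"x": 0.5, "y": -0.5, "z": 48, "yaw": 0, "hand": 255}, {"x": 0.5, "y": -0.5, "z": 53, "yaw": 0, "hand": 255}, {"x": 0.5, "y": -0.5, "z": 57, "yaw": 0, "hand": 255}, {"x": 0.5, "y": -0.5, "z": 59, "yaw": 0, "hand": 255}, {"x": 0.5, "y": -0.5, "z": 59, "yaw": 0, "hand": 255}]}}

```text
time_s: 25.95
tcp_pos: [0.5261, 0.0537, 0.0515]
tool_rot: [0.0, 0.741, 0.672, 0.001]
contact_force: [-0.7, 0.0, 5.3]
width: 0.0459
```

Contact at seating depth, so release and rise for a check.

{"method": "carry_out", "body": {"deltas": [{"x": 0, "y": 0, "z": 0, "yaw": 0, "hand": 255}, {"x": 0, "y": 0, "z": 0, "yaw": 0, "hand": 110}, {"x": 0, "y": 0, "z": 0, "yaw": 0, "hand": 110}, {"x": 0, "y": 0, "z": 0, "yaw": 0, "hand": 110}, {"x": 0, "y": 0, "z": -10, "yaw": 0, "hand": 110}, {"x": 0, "y": 0, "z": -40, "yaw": 0, "hand": 110}, {"x": 0, "y": 0, "z": -80, "yaw": 0, "hand": 110}, {"x": -10, "y": -30, "z": -110, "yaw": 0, "hand": 110}, {"x": -20, "y": -60, "z": -145, "yaw": 0, "hand": 110}, {"x": -20, "y": -60, "z": -180, "yaw": 0, "hand": 110}, {"x": -20, "y": -60, "z": -180, "yaw": 0, "hand": 110}, {"x": -20, "y": -60, "z": -180, "yaw": 0, "hand": 110}]}}

```text
time_s: 26.95
tcp_pos: [0.4652, 0.0394, 0.2329]
tool_rot: [0.001, 0.741, 0.671, 0.003]
contact_force: [0.1, -0.7, -1.2]
width: 0.0536
```

```bash
python3 -c "
from h import *
import pickle
c=cap('wrist','w19'); pickle.dump(c,open('w19.pkl','wb'))
go(N2+[0,0,.05],ANG)
s=cap('side'); crop(s,150,130,350,280,'s19',4)
"
```

```text
t 27.0 tcp [0.4644 0.0395 0.2313] ang 1.472 J [-0.34  0.34  0.26  1.98 -0.12  0.83  1.46] w 0.0533
delta x 19.1 y 57.1 z 181.4 yaw 0.000
```

View pics/w19.png

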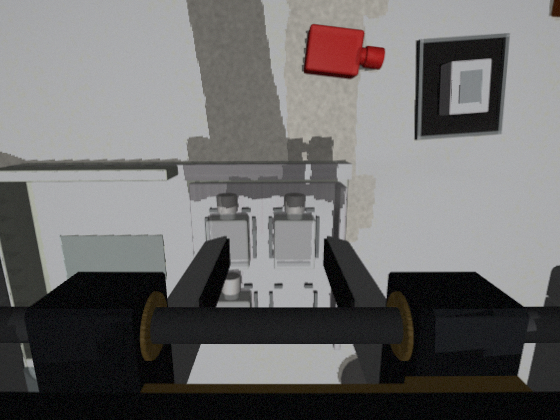

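View pics/s19.png

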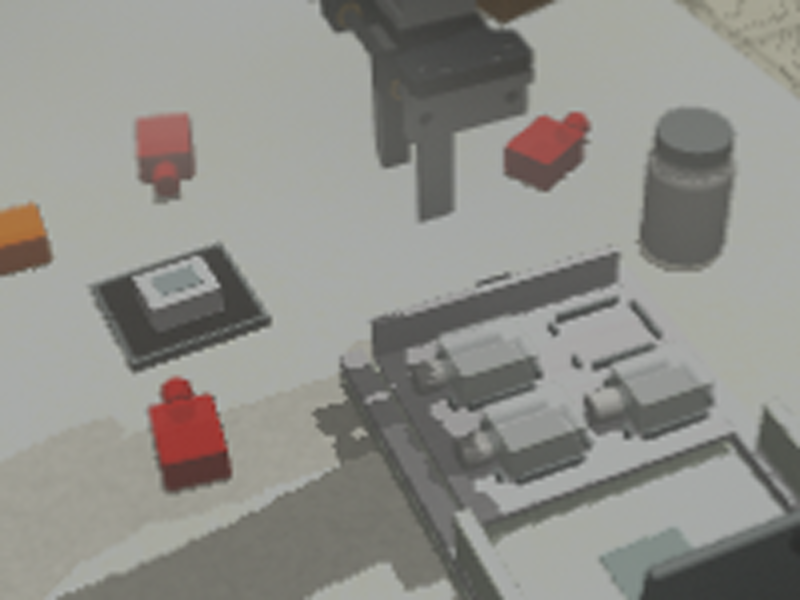

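```bash
python3 -c "
from h import *
import pickle
t=cap('top','t20'); pickle.dump(t,open('top20.pkl','wb'))
c=pickle.load(open('w12.pkl','rb'))
crop(c,80,110,160,200,'w12t',6)
print(onplane(c,115,136,.065),onplane(c,115,168,.065))
c=pickle.load(open('w3.pkl','rb'))
print(onplane(c,85+563/4,120+362/4,.065),onplane(c,85+567/4,120+460/4,.065))
go(np.array([.5645,.1401,.12]),ANG)
"
```

```text
[0.55058005 0.1171645  0.065     ] [0.57331937 0.11548195 0.065     ]
[0.54353793 0.11432651 0.065     ] [0.57656587 0.11109928 0.065     ]
t 27.1 tcp [0.4634 0.0394 0.2294] ang 1.472 J [-0.34  0.34  0.26  1.99 -0.12  0.83  1.46] w 0.0534
delta x 110.2 y 90.8 z 109.3 yaw 0.000
```

View pics/t20.png

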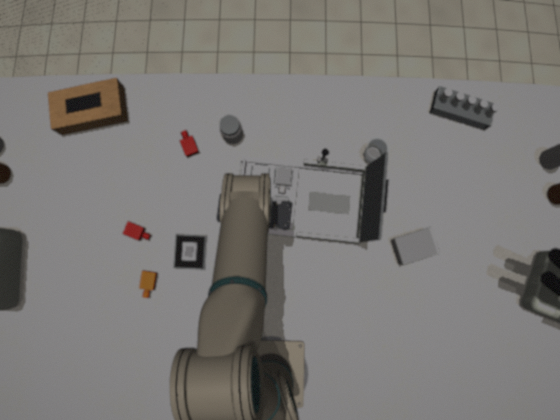

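View pics/w12t.png

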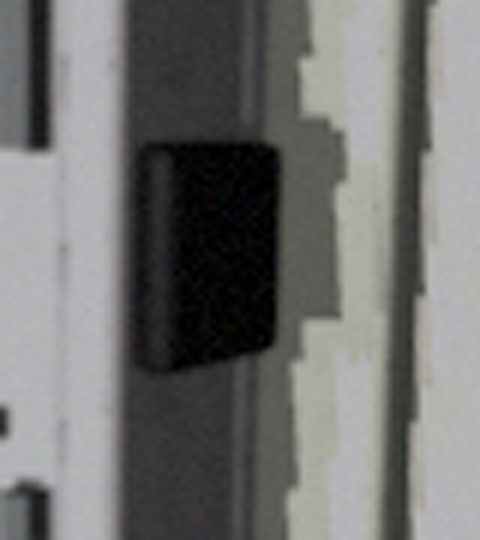

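No fourth flask is visible. The thumb pad centre is about (0.561, 0.113). Shut the fingers and go in front of it.

{"method": "carry_out", "body": {"deltas": [{"x": 28, "y": 23, "z": 0, "yaw": 0, "hand": 255}, {"x": 55, "y": 45, "z": 0, "yaw": 0, "hand": 255}, {"x": 83, "y": 68, "z": 0, "yaw": 0, "hand": 255}, {"x": 110, "y": 91, "z": 10, "yaw": 0, "hand": 255}, {"x": 114, "y": 91, "z": 40, "yaw": 0, "hand": 255}, {"x": 114, "y": 91, "z": 80, "yaw": 0, "hand": 255}, {"x": 114, "y": 91, "z": 110, "yaw": 0, "hand": 255}, {"x": 114, "y": 91, "z": 145, "yaw": 0, "hand": 255}, {"x": 114, "y": 91, "z": 175, "yaw": 0, "hand": 255}, {"x": 114, "y": 91, "z": 180, "yaw": 0, "hand": 255}, {"x": 114, "y": 91, "z": 180, "yaw": 0, "hand": 255}, {"x": 114, "y": 91, "z": 180, "yaw": 0, "hand": 255}]}}

```text
time_s: 28.1
tcp_pos: [0.566, 0.1435, 0.05]
tool_rot: [-0.0, 0.741, 0.671, -0.0]
contact_force: [0.2, -0.9, 0.3]
width: 0.0003
```

```bash
python3 -c "
from h import *
c=cap('wrist','w21')
s=cap('side'); crop(s,200,150,350,260,'s21',5)
go(np.array([.5617,.1053,.046]),ANG)
"
```

```text
t 28.2 tcp [0.5671 0.1439 0.0517] ang 1.472 J [-0.4   0.75  0.17  1.83 -0.21  0.57  1.37] w 0.0005
delta x -39.0 y -1.6 z 5.6 yaw 0.000
```

View pics/w21.png

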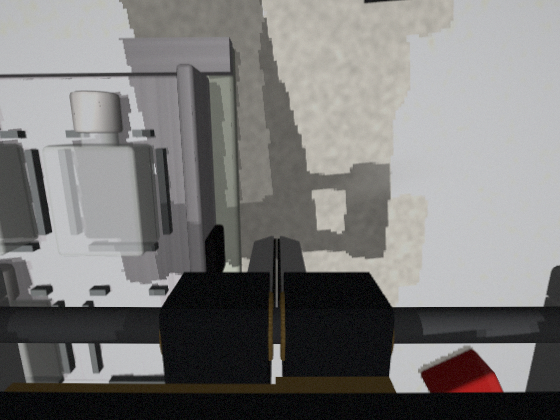

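View pics/s21.png

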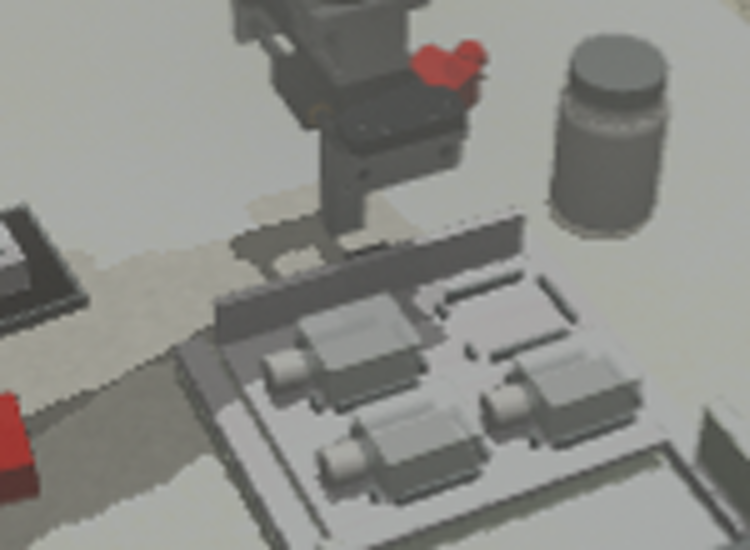

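Flasks look right. Push on the centre line.

{"method": "carry_out", "body": {"deltas": [{"x": -8, "y": -2, "z": 4, "yaw": 0, "hand": 255}, {"x": -14, "y": -2, "z": 4, "yaw": 0, "hand": 255}, {"x": -19, "y": -2, "z": 4, "yaw": 0, "hand": 255}, {"x": -25, "y": -2, "z": 4, "yaw": 0, "hand": 255}, {"x": -34, "y": -2, "z": 4, "yaw": 0, "hand": 255}, {"x": -45, "y": -2, "z": 4, "yaw": 0, "hand": 255}, {"x": -57, "y": -2, "z": 4, "yaw": 0, "hand": 255}, {"x": -70, "y": -2, "z": 4, "yaw": 0, "hand": 255}, {"x": -83, "y": -2, "z": 4, "yaw": 0, "hand": 255}, {"x": -96, "y": -2, "z": 4, "yaw": 0, "hand": 255}, {"x": -109, "y": -2, "z": 4, "yaw": 0, "hand": 255}, {"x": -120, "y": -2, "z": 4, "yaw": 0, "hand": 255}]}}

```text
time_s: 29.2
tcp_pos: [0.5527, 0.0254, 0.0469]
tool_rot: [-0.0, 0.741, 0.672, 0.002]
contact_force: [0.7, 5.5, 2.2]
width: 0.0007
```

```bash
python3 -c "
from h import *
c=cap('wrist','w22')
print(arm.read_state()['contact_force'])
go(np.array([.5617,.1053,.046])+(-.19+.0195)*ey,ANG)
"
```

```text
[-0.25315689  3.06926027  1.09966402]
t 29.25 tcp [0.5523 0.0217 0.0469] ang 1.47 J [-0.18  0.72  0.14  1.92 -0.19  0.5   1.56] w 0.0008
delta x -86.4 y 1.3 z 0.9 yaw -0.002
```

View pics/w22.png

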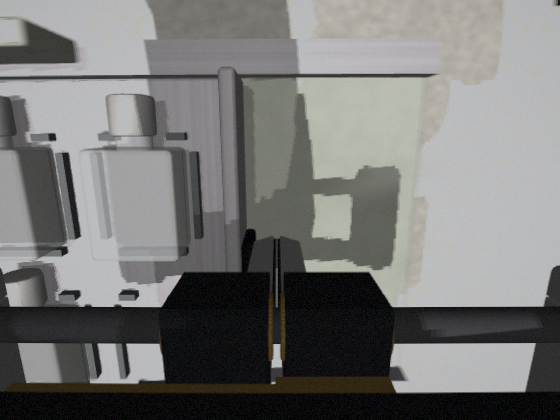

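{"method": "carry_out", "body": {"deltas": [{"x": -12, "y": 0, "z": 0, "yaw": 0, "hand": 255}, {"x": -25, "y": 0, "z": 0, "yaw": 0, "hand": 255}, {"x": -38, "y": 0, "z": 0, "yaw": 0, "hand": 255}, {"x": -50, "y": 0, "z": 0, "yaw": 0, "hand": 255}, {"x": -61, "y": 0, "z": 0, "yaw": 0, "hand": 255}, {"x": -70, "y": 0, "z": 0, "yaw": 0, "hand": 255}, {"x": -76, "y": 0, "z": 0, "yaw": 0, "hand": 255}, {"x": -80, "y": 0, "z": 0, "yaw": 0, "hand": 255}, {"x": -84, "y": 0, "z": 0, "yaw": 0, "hand": 255}, {"x": -84, "y": 0, "z": 0, "yaw": 0, "hand": 255}]}}

```text
time_s: 30.08
tcp_pos: [0.5441, -0.0597, 0.0463]
tool_rot: [0.0, 0.741, 0.671, 0.0]
contact_force: [1.7, 2.4, -0.1]
width: 0.0007
```

{"method": "carry_out", "body": {"deltas": [{"x": -2, "y": 0, "z": 0, "yaw": 0, "hand": 255}, {"x": -4, "y": 0, "z": 0, "yaw": 0, "hand": 255}, {"x": -6, "y": 0, "z": 0, "yaw": 0, "hand": 255}, {"x": -6, "y": 0, "z": 0, "yaw": 0, "hand": 255}]}}

```text
time_s: 30.42
tcp_pos: [0.5434, -0.0647, 0.0462]
tool_rot: [0.0, 0.741, 0.672, 0.0]
contact_force: [1.5, 4.2, 2.5]
width: 0.0004
```

{"method": "carry_out", "body": {"deltas": [{"x": -2, "y": 0, "z": 0, "yaw": 0, "hand": 255}, {"x": -4, "y": 0, "z": 0, "yaw": 0, "hand": 255}, {"x": -6, "y": 0, "z": 0, "yaw": 0, "hand": 255}, {"x": -6, "y": 0, "z": 0, "yaw": 0, "hand": 255}]}}

```text
time_s: 30.75
tcp_pos: [0.5433, -0.0649, 0.0463]
tool_rot: [-0.002, 0.74, 0.673, 0.002]
contact_force: [2.4, 14.7, 5.2]
width: 0.0005
```

It's against the home stop: 15 N, and the position matches. Back off and rise.

{"method": "carry_out", "body": {"deltas": [{"x": 10, "y": 0, "z": 0, "yaw": 0, "hand": 255}, {"x": 25, "y": 0, "z": -5, "yaw": 0, "hand": 255}, {"x": 35, "y": -15, "z": -35, "yaw": 0, "hand": 255}, {"x": 35, "y": -30, "z": -70, "yaw": 0, "hand": 255}, {"x": 35, "y": -50, "z": -105, "yaw": 0, "hand": 255}, {"x": 35, "y": -60, "z": -140, "yaw": 0, "hand": 255}, {"x": 35, "y": -60, "z": -175, "yaw": 0, "hand": 255}, {"x": 35, "y": -60, "z": -200, "yaw": 0, "hand": 255}, {"x": 35, "y": -60, "z": -200, "yaw": 0, "hand": 255}, {"x": 35, "y": -60, "z": -200, "yaw": 0, "hand": 255}]}}

```text
time_s: 31.58
tcp_pos: [0.4859, -0.0315, 0.2467]
tool_rot: [0.001, 0.742, 0.671, -0.0]
contact_force: [-0.3, -0.0, -0.0]
width: 0.0004
```

```bash
python3 -c "
from h import *
import pickle
c=cap('wrist','w23'); pickle.dump(c,open('w23.pkl','wb'))
t=cap('top'); pickle.dump(t,open('top23.pkl','wb')); crop(t,160,120,420,270,'t23',3)
s=cap('side'); pickle.dump(s,open('s23.pkl','wb')); crop(s,220,180,440,340,'s23',3.6)
go(np.array([.5617,.1053,.046])+(-.19+.0195)*ey,ANG)
"
```

```text
t 31.73 tcp [ 0.4846 -0.0308  0.2444] ang 1.471 J [-0.14  0.35  0.2   1.91 -0.09  0.89  1.57] w 0.0005
delta x -27.2 y 64.1 z 198.2 yaw -0.001
```

View pics/w23.png

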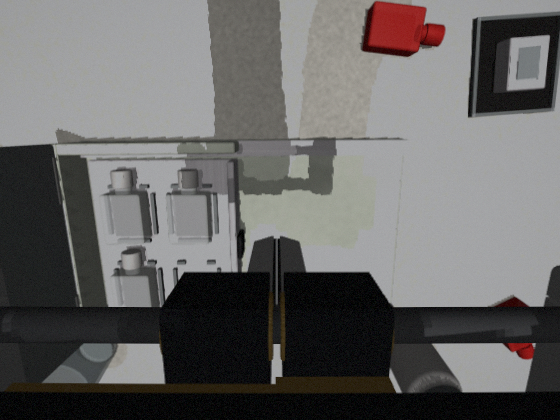

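View pics/t23.png

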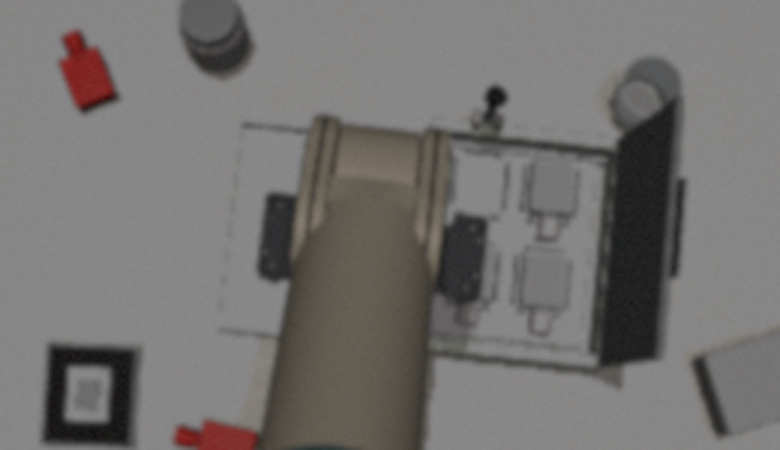

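View pics/s23.png

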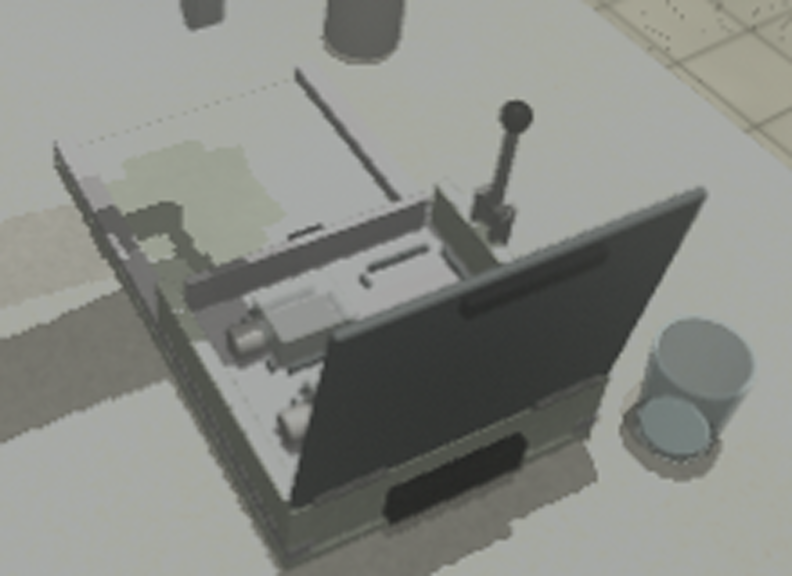

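Tray is home, and the side-view thumb mark is back at its starting pixel. Now measure the lid.

Run:
```python
from h import *
import pickle
s=pickle.load(open('s23.pkl','rb'));t=pickle.load(open('top23.pkl','rb'))
P=cloud(s)
f=lambda u,v:(int(220+u/3.6),int(180+v/3.6))
m=np.zeros(P.shape[:2],np.uint8)
cv2.fillPoly(m,[np.array([f(350,355),f(450,330),f(460,320),f(610,270),f(680,220),f(600,365),f(310,480)])],1)
Q=P[m>0]; Q=Q[np.isfinite(Q).all(1)]
# imager frame coords rel. arbitrary
yy=Q@ey; xx=Q@ex; zz=Q[:,2]
A=np.c_[zz,np.ones_like(zz)]
ok=np.ones(len(zz),bool)
for _ in range(5):
    k,b=np.linalg.lstsq(A[ok],yy[ok],rcond=None)[0]; r=yy-A@[k,b]; ok=abs(r)<.006
print('n',ok.sum(),'y=k z+b',k,b,'tilt from vertical',np.arctan(-k),'lid ang',np.pi/2+np.arctan(-k),'res',r[ok].std())
print('z range',zz[ok].min(),zz[ok].max())
for n,uv in dict(tl=(333,335),tr=(706,190),br=(607,375),bl=(292,503),lipL=(465,305),lipR=(605,250)).items():
    u,v=f(*uv); d=s['R'].T@ray(s,220+uv[0]/3.6,180+uv[1]/3.6); o=-s['R'].T@s['t']
    # intersect plane ey.X - k z = b
    nrm=ey-np.array([0,0,k]); X=o+d*(b-nrm@o)/(nrm@d); print(n,X.round(4),'ex',(X@ex).round(4),'ey',(X@ey).round(4), 'depth', P[v,u].round(3))
print('ctr line ex', np.array([.5435,-.0765,0])@ex, 'thumb ey',np.array([.5435,-.0765,0])@ey)
```

```text
n 2422 y=k z+b -0.11555835407895003 -0.2164177911308117 tilt from vertical 0.1150480580194673 lid ang 1.6858443848143638 res 0.0007899430483087857
z range 0.09062283226121526 0.24611614486247643
tl [ 0.4071 -0.2888  0.266 ] ex 0.4337 ey -0.2472 depth [ 0.41  -0.285  0.26 ]
tr [ 0.6397 -0.3119  0.2658] ex 0.6674 ey -0.2471 depth [ 0.895 -0.162 -0.001]
br [ 0.6464 -0.2894  0.0667] ex 0.6718 ey -0.2241 depth [ 0.642 -0.29   0.071]
bl [ 0.4118 -0.2674  0.0779] ex 0.4362 ey -0.2254 depth [ 0.412 -0.267  0.08 ]
lipL [ 0.4888 -0.2943  0.2436] ex 0.5155 ey -0.2446 depth [ 0.482 -0.3    0.256]
lipR [ 0.579  -0.3032  0.2431] ex 0.6062 ey -0.2445 depth [ 0.57  -0.309  0.255]
ctr line ex 0.5483998876380489 thumb ey -0.022406767695838856
```

{"method": "carry_out", "body": {"deltas": [{"x": 0, "y": 10, "z": -38, "yaw": 0, "hand": 255}, {"x": -10, "y": 20, "z": -75, "yaw": 0, "hand": 255}, {"x": -45, "y": 35, "z": -90, "yaw": 0, "hand": 255}, {"x": -83, "y": 45, "z": -90, "yaw": 0, "hand": 255}, {"x": -121, "y": 55, "z": -90, "yaw": 0, "hand": 255}, {"x": -160, "y": 64, "z": -90, "yaw": 0, "hand": 255}, {"x": -200, "y": 64, "z": -90, "yaw": 0, "hand": 255}, {"x": -240, "y": 64, "z": -90, "yaw": 0, "hand": 255}, {"x": -280, "y": 64, "z": -90, "yaw": 0, "hand": 255}, {"x": -317, "y": 64, "z": -90, "yaw": 0, "hand": 255}, {"x": -317, "y": 64, "z": -90, "yaw": 0, "hand": 255}, {"x": -317, "y": 64, "z": -90, "yaw": 0, "hand": 255}]}}

```text
time_s: 32.73
tcp_pos: [0.5163, -0.3546, 0.3334]
tool_rot: [-0.002, 0.743, 0.669, -0.001]
contact_force: [-0.4, 0.7, 0.4]
width: 0.0004
```

```bash
cat >> h.py <<'E'
def W(a,b,z): return a*ex+b*ey+np.array([0,0,z])
def imc(p): return np.array([p@ex,p@ey,p[2]])
E
python3 -c "
from h import *
go(W(.549,-.3,.225),ANG)
print(imc(arm.read_state()['tcp_pos']))
s=cap('side');crop(s,220,120,440,340,'s24',3)
"
```

```text
t 32.73 tcp [ 0.5163 -0.3546  0.3334] ang 1.466 J [ 0.38  0.51  0.29  1.4  -0.14  1.26  2.15] w 0.0004
delta x 1.8 y 0.7 z 108.4 yaw -0.005
[ 0.54885586 -0.3018413   0.33336994]
```

View pics/s24.png

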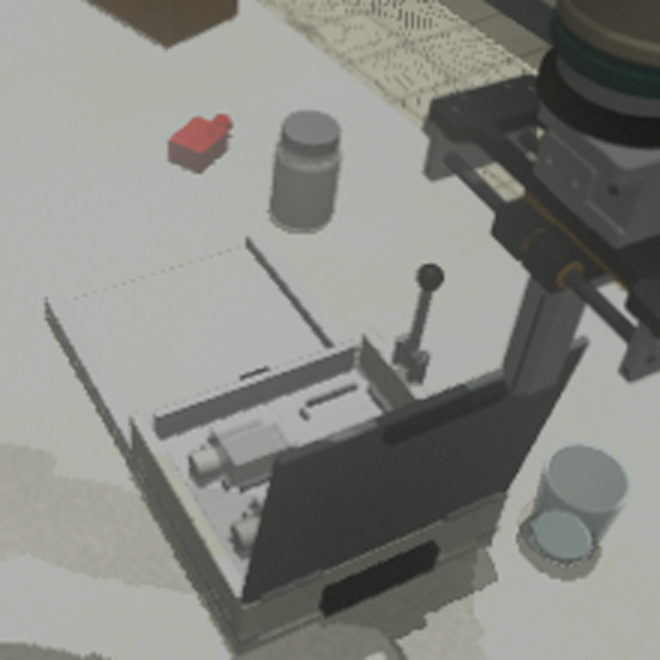

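{"method": "carry_out", "body": {"deltas": [{"x": 0, "y": 0, "z": 35, "yaw": 0, "hand": 255}, {"x": 0, "y": 0, "z": 70, "yaw": 0, "hand": 255}, {"x": 0, "y": 0, "z": 100, "yaw": 0, "hand": 255}, {"x": 4, "y": 0, "z": 108, "yaw": 0, "hand": 255}, {"x": 14, "y": 0, "z": 108, "yaw": 0, "hand": 255}, {"x": 24, "y": 0, "z": 108, "yaw": 0, "hand": 255}, {"x": 34, "y": 0, "z": 108, "yaw": 0, "hand": 255}, {"x": 44, "y": 0, "z": 108, "yaw": 0, "hand": 255}, {"x": 54, "y": 0, "z": 108, "yaw": 0, "hand": 255}, {"x": 54, "y": 0, "z": 108, "yaw": 0, "hand": 255}]}}

```text
time_s: 33.62
tcp_pos: [0.5255, -0.2959, 0.2297]
tool_rot: [0.001, 0.74, 0.672, 0.001]
contact_force: [-1.6, -1.1, -0.1]
width: 0.0006
```

```bash
python3 -c "
from h import *
st=arm.read_state();print(imc(st['tcp_pos']),st['contact_force'])
s=cap('side');crop(s,220,120,440,340,'s25',3)
H=np.array([-.2165,.07])
for th in [1.6,1.5,1.4,1.3,1.2,1.1,1.0,.9,.8,.7,.6,.5,.4,.3,.2,.1,0]:
    C=H+.165*np.array([np.cos(th),np.sin(th)])+.008*np.array([-np.sin(th),np.cos(th)])
    print(th,(C-[.0125,0]).round(4))
"
```

```text
[ 0.55214386 -0.24253229  0.2297476 ] [-1.5547061  -1.08242655 -0.14612879]
1.6 [-0.2418  0.2347]
1.5 [-0.2253  0.2352]
1.4 [-0.2088  0.234 ]
1.3 [-0.1926  0.2311]
1.2 [-0.1767  0.2267]
1.1 [-0.1613  0.2207]
1.0 [-0.1466  0.2132]
0.9 [-0.1327  0.2042]
0.8 [-0.1198  0.1939]
0.7 [-0.108   0.1824]
0.6 [-0.0973  0.1698]
0.5 [-0.088   0.1561]
0.4 [-0.0801  0.1416]
0.3 [-0.0737  0.1264]
0.2 [-0.0689  0.1106]
0.1 [-0.0656  0.0944]
0 [-0.064  0.078]
```

View pics/s25.png

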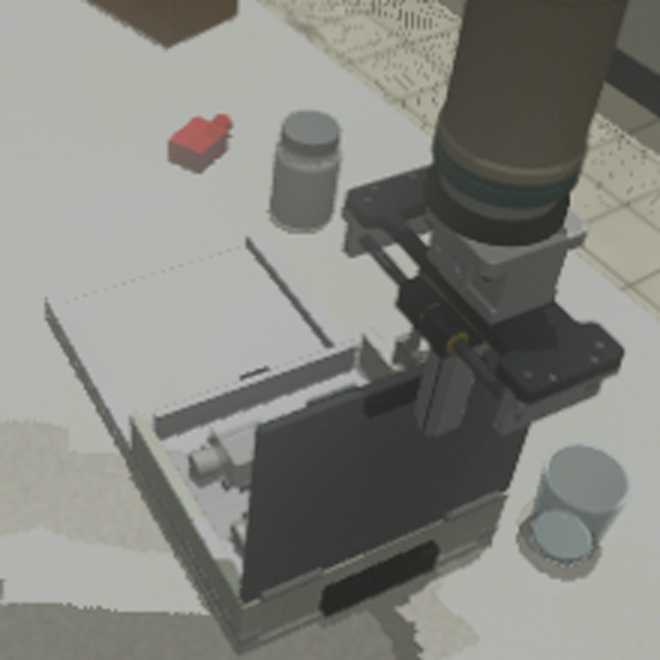

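{"method": "carry_out", "body": {"deltas": [{"x": 9, "y": 0, "z": 0, "yaw": 0, "hand": 255}, {"x": 20, "y": 0, "z": 0, "yaw": 0, "hand": 255}, {"x": 34, "y": 0, "z": 0, "yaw": 0, "hand": 255}, {"x": 50, "y": 0, "z": 0, "yaw": 0, "hand": 255}, {"x": 66, "y": 0, "z": 3, "yaw": 0, "hand": 255}, {"x": 81, "y": 0, "z": 9, "yaw": 0, "hand": 255}, {"x": 96, "y": 0, "z": 16.5, "yaw": 0, "hand": 255}, {"x": 110, "y": 0, "z": 25.5, "yaw": 0, "hand": 255}, {"x": 123, "y": 0, "z": 36, "yaw": 0, "hand": 255}, {"x": 128, "y": 0, "z": 40, "yaw": 0, "hand": 255}, {"x": 128, "y": 0, "z": 40, "yaw": 0, "hand": 255}]}}

```text
time_s: 34.58
tcp_pos: [0.5361, -0.1676, 0.1866]
tool_rot: [-0.002, 0.74, 0.672, -0.0]
contact_force: [-0.5, 0.2, 0.4]
width: 0.0005
```

```bash
python3 -c "
from h import *
st=arm.read_state();print(imc(st['tcp_pos']),st['contact_force'])
s=cap('side');crop(s,220,120,440,340,'s26',3)
"
```

```text
[ 0.55004436 -0.11379069  0.18662581] [-0.54542596  0.23950507  0.4409158 ]
```

View pics/s26.png

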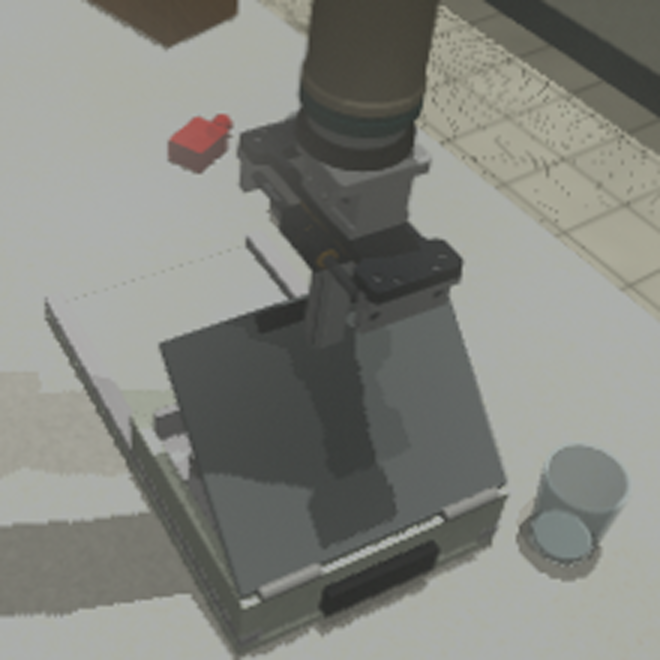

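{"method": "carry_out", "body": {"deltas": [{"x": 6, "y": 0, "z": 5, "yaw": 0, "hand": 255}, {"x": 16, "y": 0, "z": 17, "yaw": 0, "hand": 255}, {"x": 26, "y": 0, "z": 30, "yaw": 0, "hand": 255}, {"x": 34, "y": 0, "z": 45, "yaw": 0, "hand": 255}, {"x": 40, "y": 0, "z": 60, "yaw": 0, "hand": 255}, {"x": 45, "y": 0, "z": 76, "yaw": 0, "hand": 255}, {"x": 48, "y": 0, "z": 90, "yaw": 0, "hand": 255}, {"x": 50, "y": 0, "z": 100, "yaw": 0, "hand": 255}, {"x": 50, "y": 0, "z": 105, "yaw": 0, "hand": 255}, {"x": 50, "y": 0, "z": 105, "yaw": 0, "hand": 255}]}}

```text
time_s: 35.47
tcp_pos: [0.5406, -0.1212, 0.0822]
tool_rot: [-0.001, 0.741, 0.671, -0.001]
contact_force: [-0.2, -0.4, -0.3]
width: 0.0003
```

{"method": "carry_out", "body": {"deltas": [{"x": 0, "y": 0, "z": 2, "yaw": 0, "hand": 255}, {"x": 0, "y": 0, "z": 4, "yaw": 0, "hand": 255}, {"x": 0, "y": 0, "z": 4, "yaw": 0, "hand": 255}]}}

```text
time_s: 35.72
tcp_pos: [0.5415, -0.1217, 0.0793]
tool_rot: [0.0, 0.741, 0.671, 0.0]
contact_force: [-0.1, 0.0, -0.4]
width: 0.0007
```

{"method": "carry_out", "body": {"deltas": [{"x": 0, "y": 0, "z": 1, "yaw": 0, "hand": 255}, {"x": 0, "y": 0, "z": 2, "yaw": 0, "hand": 255}, {"x": 0, "y": 0, "z": 2, "yaw": 0, "hand": 255}]}}

```text
time_s: 35.97
tcp_pos: [0.5417, -0.1216, 0.0787]
tool_rot: [0.0, 0.741, 0.671, 0.0]
contact_force: [-2.6, 1.0, 10.7]
width: 0.001
```

```bash
python3 -c "
from h import *
st=arm.read_state();print(imc(st['tcp_pos']),st['contact_force'])
s=cap('side');crop(s,220,120,440,340,'s27',3)
"
```

```text
[ 0.55101856 -0.06747086  0.07869702] [-2.6451593   0.99673208 10.67968069]
```

View pics/s27.png

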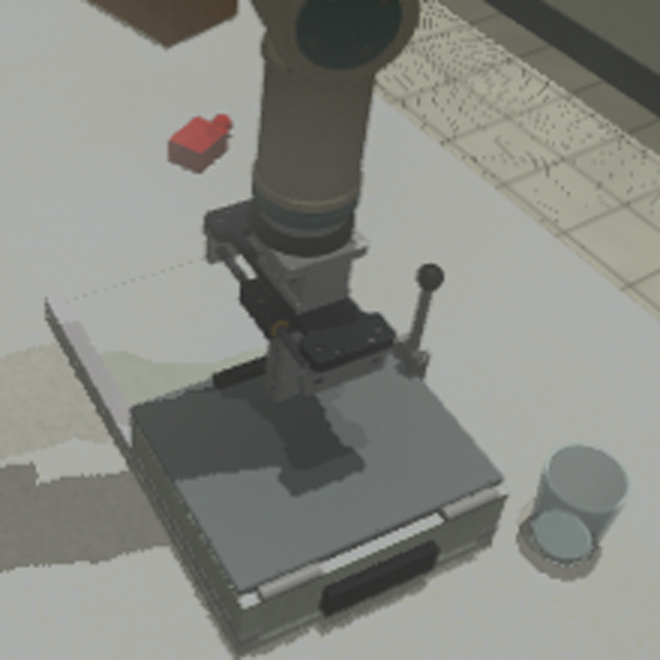

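The lid is shut, with 10.7 N reaction at its closed height. Locate the knob.

Run:
```python
from h import *
import pickle
t=pickle.load(open('top23.pkl','rb'));s=pickle.load(open('s23.pkl','rb'))
def blob(c,u,v,r=8):
    g=c['pixels'].astype(int).sum(2); w=g[v-r:v+r+1,u-r:u+r+1]; m=(w<w.min()+45).astype(np.uint8)
    n,l,st,ce=cv2.connectedComponentsWithStats(m); i=1+np.argmax(st[1:,4]); return ce[i]+[u-r,v-r],st[i]
a,b=blob(t,326,152); print(a,b)
p,q=blob(s,363,212); print(p,q)
def line(c,uv): 
    d=c['R'].T@ray(c,*uv); return -c['R'].T@c['t'],d/np.linalg.norm(d)
o1,d1=line(t,a);o2,d2=line(s,p)
A=np.c_[d1,-d2]; k=np.linalg.lstsq(A,o2-o1,rcond=None)[0]
X1=o1+k[0]*d1;X2=o2+k[1]*d2;print(X1,X2,imc((X1+X2)/2))
print('top at z', imc(onplane(t,*a,.1766)), 'side', imc(onplane(s,*p,.1766)))
K=imc((X1+X2)/2)
go(W(K[0]+.045,K[1],.26),ANG)
```

```text
[324.75 152.  ] [ 5  6  4  5 12]
[363.03773585 212.0754717 ] [ 5  4  8  9 53]
[ 0.65957183 -0.1464508   0.17711944] [ 0.66167512 -0.14797053  0.17779059] [ 0.6719388  -0.0811949   0.17745501]
top at z [ 0.67095205 -0.08057807  0.1766    ] side [ 0.67398298 -0.08087312  0.1766    ]
t 36.02 tcp [ 0.5417 -0.1216  0.0787] ang 1.472 J [ 0.04  0.68  0.2   1.9  -0.23  0.58  1.86] w 0.0006
delta x -13.7 y 166.1 z -181.1 yaw -0.000
```

{"method": "carry_out", "body": {"deltas": [{"x": 0, "y": 0, "z": -35, "yaw": 0, "hand": 255}, {"x": -5, "y": 0, "z": -75, "yaw": 0, "hand": 255}, {"x": -14, "y": 0, "z": -115, "yaw": 0, "hand": 255}, {"x": -14, "y": 0, "z": -155, "yaw": 0, "hand": 255}, {"x": -14, "y": 30, "z": -175, "yaw": 0, "hand": 255}, {"x": -14, "y": 70, "z": -175, "yaw": 0, "hand": 255}, {"x": -14, "y": 110, "z": -175, "yaw": 0, "hand": 255}, {"x": -14, "y": 150, "z": -175, "yaw": 0, "hand": 255}, {"x": -14, "y": 163, "z": -175, "yaw": 0, "hand": 255}, {"x": -14, "y": 163, "z": -175, "yaw": 0, "hand": 255}, {"x": -14, "y": 163, "z": -175, "yaw": 0, "hand": 255}]}}

```text
time_s: 36.93
tcp_pos: [0.7017, -0.1514, 0.2512]
tool_rot: [-0.001, 0.741, 0.671, -0.001]
contact_force: [0.4, -0.3, 0.2]
width: 0.0005
```

```bash
python3 -c "
from h import *
go(W(.715,-.081,.16),ANG)
print(imc(arm.read_state()['tcp_pos']))
s=cap('side');crop(s,220,80,440,340,'s28',2.3)
c=cap('wrist','w28')
"
```

```text
t 36.93 tcp [ 0.7017 -0.1514  0.2512] ang 1.472 J [ 0.04  0.72  0.27  1.24 -0.19  1.21  1.78] w 0.0005
delta x 0.3 y 1.9 z 91.2 yaw 0.000
[ 0.71326036 -0.08128489  0.25122519]
```

View pics/s28.png

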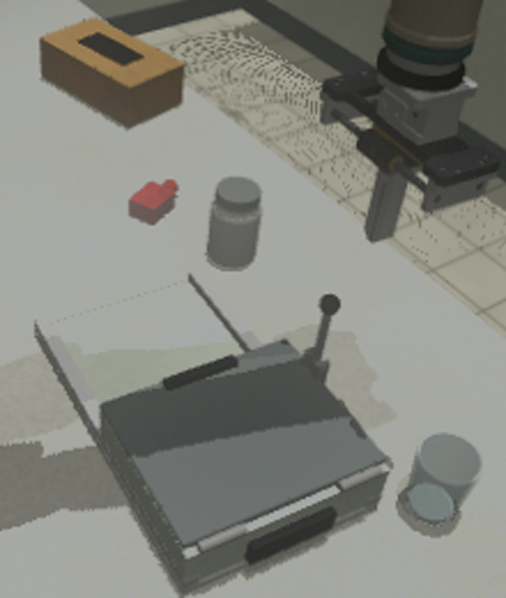

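View pics/w28.png

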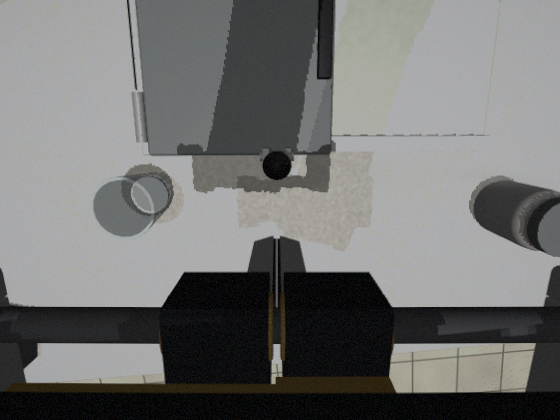

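```bash
python3 -c "
import numpy as np
for f in [-.18,0,.2,.4,.6,.8,1.0,1.2,1.4,1.57]:
    K=np.array([.658-.085*np.sin(f),.093+.085*np.cos(f)])
    T=K+[.019*np.cos(f),.011*np.sin(f)-.015*np.cos(f)]
    print(f,T.round(4),'rel y',((T[0]-.7133)*1000).round(1),'z',((.2512-T[1])*1000).round(1))
"
```

```text
-0.18 [0.6919 0.1599] rel y -21.4 z 91.3
0 [0.677 0.163] rel y -36.3 z 88.2
0.2 [0.6597 0.1638] rel y -53.6 z 87.4
0.4 [0.6424 0.1618] rel y -70.9 z 89.4
0.6 [0.6257 0.157 ] rel y -87.6 z 94.2
0.8 [0.6103 0.1497] rel y -103.0 z 101.5
1.0 [0.5967 0.1401] rel y -116.6 z 111.1
1.2 [0.5857 0.1286] rel y -127.6 z 122.6
1.4 [0.5775 0.1157] rel y -135.8 z 135.5
1.57 [0.573  0.1041] rel y -140.3 z 147.1
```

{"method": "carry_out", "body": {"deltas": [{"x": 0, "y": 0, "z": 35, "yaw": 0, "hand": 255}, {"x": 0, "y": 0, "z": 70, "yaw": 0, "hand": 255}, {"x": 0, "y": 0, "z": 88, "yaw": 0, "hand": 255}, {"x": 0, "y": 0, "z": 88, "yaw": 0, "hand": 255}, {"x": 0, "y": -10, "z": 88, "yaw": 0, "hand": 255}, {"x": 0, "y": -21, "z": 88, "yaw": 0, "hand": 255}, {"x": 0, "y": -30, "z": 88, "yaw": 0, "hand": 255}, {"x": 0, "y": -36, "z": 88, "yaw": 0, "hand": 255}, {"x": 0, "y": -36, "z": 88, "yaw": 0, "hand": 255}]}}

```text
time_s: 37.78
tcp_pos: [0.6659, -0.1479, 0.1664]
tool_rot: [0.001, 0.741, 0.671, 0.001]
contact_force: [0.2, 0.1, 0.3]
width: 0.0008
```

{"method": "carry_out", "body": {"deltas": [{"x": 0, "y": -9, "z": 0, "yaw": 0, "hand": 255}, {"x": 0, "y": -18, "z": 0, "yaw": 0, "hand": 255}, {"x": 0, "y": -27, "z": 0, "yaw": 0, "hand": 255}, {"x": 0, "y": -35, "z": 2, "yaw": 0, "hand": 255}, {"x": 0, "y": -44, "z": 4, "yaw": 0, "hand": 255}, {"x": 0, "y": -52, "z": 7, "yaw": 0, "hand": 255}, {"x": 0, "y": -60, "z": 10, "yaw": 0, "hand": 255}, {"x": 0, "y": -67, "z": 14, "yaw": 0, "hand": 255}, {"x": 0, "y": -74, "z": 19, "yaw": 0, "hand": 255}, {"x": 0, "y": -81, "z": 24, "yaw": 0, "hand": 255}, {"x": 0, "y": -81, "z": 24, "yaw": 0, "hand": 255}]}}

```text
time_s: 38.7
tcp_pos: [0.5836, -0.1394, 0.1392]
tool_rot: [-0.001, 0.741, 0.671, -0.001]
contact_force: [0.3, 0.6, -0.1]
width: 0.0008
```

```bash
python3 -c "
from h import *
st=arm.read_state();print(imc(st['tcp_pos']),st['contact_force'])
s=cap('side');crop(s,240,100,440,320,'s29',2.7)
"
```

```text
[ 0.59450532 -0.08102148  0.13918295] [ 0.25202559  0.55494615 -0.05845464]
```

View pics/s29.png

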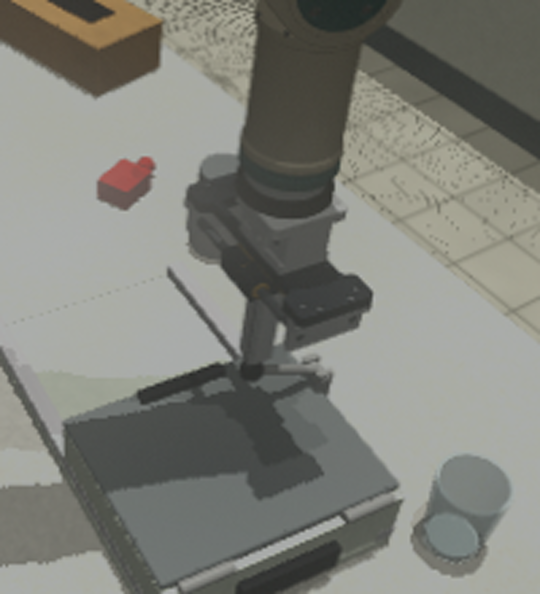

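{"method": "carry_out", "body": {"deltas": [{"x": 0, "y": -6, "z": 6, "yaw": 0, "hand": 255}, {"x": 0, "y": -11, "z": 12, "yaw": 0, "hand": 255}, {"x": 0, "y": -16, "z": 19, "yaw": 0, "hand": 255}, {"x": 0, "y": -19, "z": 25, "yaw": 0, "hand": 255}, {"x": 0, "y": -22, "z": 30, "yaw": 0, "hand": 255}, {"x": 0, "y": -24, "z": 34, "yaw": 0, "hand": 255}, {"x": 0, "y": -24, "z": 36, "yaw": 0, "hand": 255}, {"x": 0, "y": -24, "z": 36, "yaw": 0, "hand": 255}]}}

```text
time_s: 39.42
tcp_pos: [0.5611, -0.1371, 0.1034]
tool_rot: [-0.001, 0.741, 0.671, -0.001]
contact_force: [-1.4, -0.8, -0.0]
width: 0.0004
```

```bash
python3 -c "
from h import *
st=arm.read_state();print(imc(st['tcp_pos']),st['contact_force'])
s=cap('side');crop(s,240,100,440,320,'s30',2.7)
"
```

```text
[ 0.57195517 -0.08100959  0.1033976 ] [-1.41800689 -0.75421304 -0.00462524]
```

View pics/s30.png

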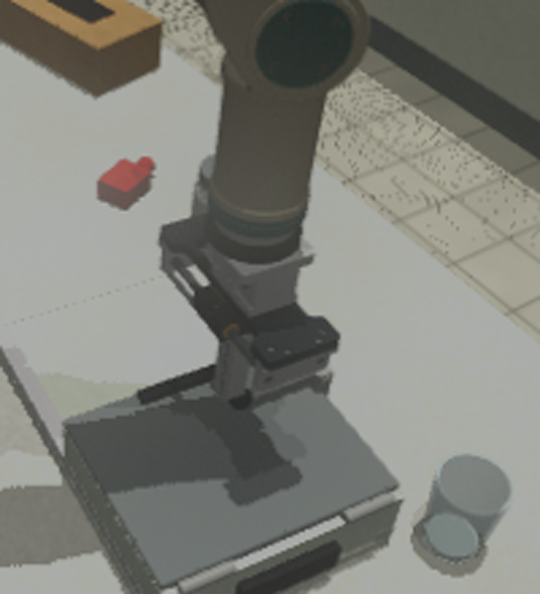

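Near the end. Press a few millimetres more until it resists.

{"method": "carry_out", "body": {"deltas": [{"x": 0, "y": 0, "z": 1, "yaw": 0, "hand": 255}, {"x": 0, "y": 0, "z": 2, "yaw": 0, "hand": 255}, {"x": 0, "y": 0, "z": 3, "yaw": 0, "hand": 255}, {"x": 0, "y": 0, "z": 3, "yaw": 0, "hand": 255}]}}

```text
time_s: 39.8
tcp_pos: [0.5621, -0.1374, 0.1021]
tool_rot: [0.0, 0.741, 0.671, 0.0]
contact_force: [-3.1, 0.9, 7.6]
width: 0.0006
```

{"method": "carry_out", "body": {"deltas": [{"x": 0, "y": 0, "z": 1.5, "yaw": 0, "hand": 255}, {"x": 0, "y": 0, "z": 1.5, "yaw": 0, "hand": 255}, {"x": 0, "y": 0, "z": -30, "yaw": 0, "hand": 255}, {"x": 0, "y": 0, "z": -70, "yaw": 0, "hand": 255}, {"x": 0, "y": 0, "z": -110, "yaw": 0, "hand": 255}, {"x": 30, "y": -30, "z": -140, "yaw": 0, "hand": 255}, {"x": 70, "y": -45, "z": -140, "yaw": 0, "hand": 255}, {"x": 110, "y": -60, "z": -140, "yaw": 0, "hand": 255}, {"x": 150, "y": -60, "z": -140, "yaw": 0, "hand": 255}, {"x": 190, "y": -60, "z": -140, "yaw": 0, "hand": 255}, {"x": 190, "y": -60, "z": -140, "yaw": 0, "hand": 255}, {"x": 190, "y": -60, "z": -140, "yaw": 0, "hand": 255}]}}

```text
time_s: 40.8
tcp_pos: [0.5213, 0.0619, 0.2412]
tool_rot: [-0.0, 0.739, 0.674, 0.001]
contact_force: [-0.1, -1.0, 0.3]
width: 0.0001
```

```bash
python3 -c "
from h import *
import pickle
s=cap('side');pickle.dump(s,open('s31.pkl','wb'));crop(s,160,100,420,320,'s31',3)
t=cap('top');crop(t,110,110,400,290,'t31',2.7)
P=cloud(s); 
"
```

```text
(no output)
```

View pics/s31.png

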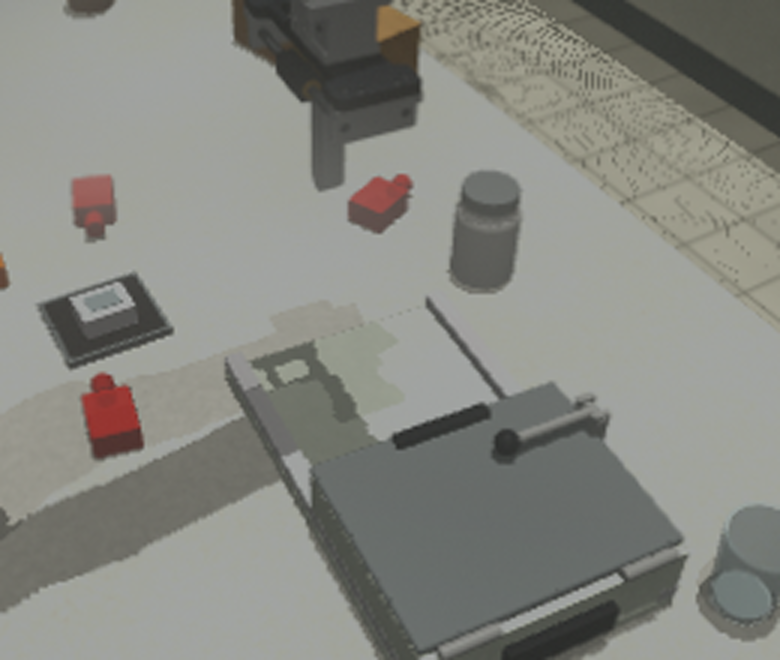

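View pics/t31.png

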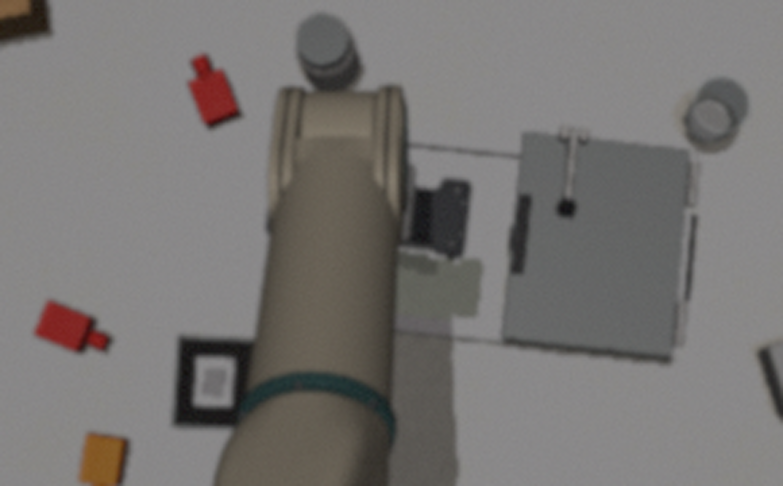

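Run:
```python
from h import *
import pickle
s=pickle.load(open('s31.pkl','rb'));P=cloud(s)
Q=P.reshape(-1,3);I=np.c_[Q@ex,Q@ey,Q[:,2]]
for lo,hi in [(-.21,-.18),(-.13,-.1),(-.06,-.045)]:
    m=(I[:,0]>.46)&(I[:,0]<.56)&(I[:,1]>lo)&(I[:,1]<hi)&(I[:,2]>.03)&(I[:,2]<.15); print(lo,m.sum(),np.median(I[m,2]))
m=(I[:,0]>.565)&(I[:,0]<.585)&(abs(I[:,1]+.081)<.012)&(I[:,2]>.085)&(I[:,2]<.2);print('knob',m.sum(),np.percentile(I[m,2],[50,95]) if m.sum() else None)
st=arm.read_state();print(st['contact_force'],abs(st['qvel']).max())
from bench import finish_job
print(finish_job())
```

```text
-0.21 515 0.07961031310361515
-0.13 423 0.07858960398421698
-0.06 190 0.07881865588188111
knob 31 [0.09879731 0.10229057]
[ 0.2831955  -0.82667404  0.54998799] 0.031608716833075014
the job is handed in; nothing more can be done
None
```

The imager is ready and the job is handed in at about 41 s of the 208 s allowed. No verdict is reported, so this rests on my own checks.

**What was done, in order:**
1. Drew the tray out to its stop.
2. Parked the calibration block inside the rim of its pad.
3. Laid the three clear flasks flat in nests 1, 2 and 3, caps to -x. I saw no fourth flask. Nest 4, where the block had been, is empty.
4. Pushed the tray home along its centre line.
5. Shut the lid.
6. Swung the clamp lever down over the lid.

**Last checks:**
- **Flasks:** they were last seen seated and flat after the tray was pushed home. The shut lid hides them now.
- **Tray:** it met the home stop at about 15 N, and the thumb pad returned to its starting pixel in the side view.
- **Lid:** its outer face measured flat at 79 to 80 mm from hinge to free edge, which is shut.
- **Clamp:** the top of the knob is about 102 mm up, so its centre is about 91 mm. That puts the lever level.
- **Block and bystanders:** the block is still on its pad, and the bottle and beaker look unmoved. I did not check the tip box position separately.
- **Robot:** it was clear of everything when I handed in.

**What went wrong:** flask 1 first landed on a nest rib. I lifted it, shifted it 2.5 mm and it then seated. No check failed at the end.

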